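# Set out a row of blade jigs with a spacer

## Robot

A 7-joint arm with a two-finger parallel gripper is mounted at the origin on the work surface; the furniture and walls round the work are solid. World frame = base frame: x ahead of the robot, y to its left, z up, the work surface at z = 0. Lengths are in mm, angles in degrees, forces in N, time in s.
With the tool pointing down it reaches from about 400 to 850 mm from the base axis. Payload 4.4 kg.
Tool frame: the origin (TCP) lies between the finger pads; the fingertips stand 22 mm ahead of it and the grasp point (between the pads) lies 3 mm ahead of it; x points along the fingers, z is the direction in which the jaws open and shut, and the axes are right-handed (so a half turn about x gives the same grasp; the last joint's range is limited). The gripper opens to 94 mm and grips with 3 to 60 N. Pads are 16 mm wide; open, the fingers measure 119 mm over their backs; the gripper's body (75 mm by 177 mm) begins 78 mm behind the grasp point.
Start: joints at [66.818, 36.005, 2.206, 86.941, -1.547, 57.084, -1.146], TCP at [216.059, -613.055, 227.478] pointing down, gripper open.
Joint ranges: [-175.42, 175.42], [-21.48, 121.26], [-71.46, 75.88], [10.55, 141.38], [-63.04, 243.04], [13.31, 113.54], [-168.57, 168.57]. Speed limits (degrees/s): [147.25, 147.25, 180, 180, 180, 180, 180].

## Interface

Orientations are given as a 3x3 rotation matrix whose columns are the frame's x, y, z axes.
In Python, from workcell import ctrl gives the robot as it stands.
- The arm moves only by the tool drive_tool, never from a script. Its argument "moves" is a list of rows, each an object with "travel": the shift along the tool's x, y, z in cm, a list of three; "twist": the turn, a rotation vector about the tool's x, y, z in rad, a list of three; "grip": the closure, from -1 (fully open) to 1 (shut). A call has 1 to 10 rows; each row shifts and turns the commanded pose from where the row before left it, along the tool's axes as they then stand; what a row does not reach is not made up. A row lasts 1/10 s, in which the tool goes at most 50 mm and 8.59 degrees, less where a joint would pass 70% of its speed; a pose out of reach is approached as far as the arm can. A call with a gripper value outside its range is refused whole. The fingers move at their own pace and stop on an object; "grip_force" is the grip in N (left out, the last holds). Time passes only in rows, so rows that do not move let the fingers close. It gives the time, the measured TCP pose, the force and the opening at its end, in the units of the state.
- ctrl.state(): the state, without advancing time (a new reading comes with each control period).
- ctrl.capture(name): name is "scene" or "top" or "wrist"; returns a dict with "image" (420x560x3 uint8, red, green, blue), "z_map" (420x560 float32, mm along the optical axis (not along the pixel's ray), 0 where there is no reading), "camera_matrix" (3x3 intrinsics, pixels), "R" (3x3) and "t" (3): a world point X has camera coordinates R X + t; the wrist camera has in their place "T_tool_cam" (4x4, takes a point from camera to tool coordinates, whose origin is the TCP and whose axes are the tool frame's). Camera axes: x right, y down, z forward; pixel columns grow to the right and rows downward; lengths in mm; the calibration is good to about 2 mm. A picture is of the moment at which its call begins: read the wrist's pose just before it.
- ctrl.hand_in(): hands the job in, once; it reports no verdict.
The state is a dict: "clock": time; "joint_positions": joint angles; "joint_velocities": joint speeds; "joint_efforts": joint torques, N m; "ee_pos": TCP position; "ee_rot": TCP orientation; "contact_force": force on the tool from outside, world axes, zero at the start; "moment": the same for the moment, N m; "grip_width": opening from 0.0 (shut) to 1.0 (fully open).
Only numpy, scipy, OpenCV 4.12 (cv2) and the standard library are available. Lean on these libraries where they do the work, as an engineer would, in place of code of your own. Each camera call takes 0.05 s, during which the arm holds its last target.

## Task

Set out the row of wooden blade jigs end to end: stand the orange spacer at the free end of the jig that is screwed down, bring one loose jig up against it, then move the spacer to the far end of that jig and bring the other loose jig up in the same way without shoving the first, so that all three lie in one straight line, flat on the table with the slots up, each gap as wide as the spacer is thick. Finally stand the spacer back upright in the yellow tray, and leave the other things on the table where they are.

Things in the scene. Friction and masses are not known exactly. Their poses are not given: they have to be found in the camera images.
- fixed_jig_center (a point): beech jig fixed to the table, brown wooden bar 36 (x) x 150 (y) x 35 (z) mm. Point at its centre, half-way up. y along its length; the end at +y carries a small steel angle cleat with screws, the end at -y is free, and the row continues from there along -y
- jig_a_center (a point): loose beech jig, brown wooden bar with saw slots, 36 wide (x) x 150 long (y) x 35 high (z) mm, weighted, about 0.4 kg; the two loose jigs are alike. Point at its centre, half-way up (17.5 mm above its underside); y along its length
- jig_b_center (a point): loose beech jig, brown wooden bar with saw slots, 36 wide (x) x 150 long (y) x 35 high (z) mm, weighted, about 0.4 kg; the two loose jigs are alike. Point at its centre, half-way up (17.5 mm above its underside); y along its length
- spacer_center (a point): orange plastic spacer, standing upright in the yellow tray at the start, 0.08 kg: foot 50 wide (x) x 20 thick (y) x 40 high mm, above it a grip 26 (x) x 20 (y) mm that reaches to 84 mm above the underside. Its 20 mm thickness (y) is the gap wanted; in a gap its y lies along the row, and its grip stands clear above the jigs. Point at its centre, half-way up (42 mm above its underside)
- tray: yellow open card tray, fixed to the table, 92 (x) x 125 (y) x 34 (z) mm, walls 2 to 4 mm thick, floor 2 mm thick. Origin at the centre of its underside, z up
- glue_bottle: yellow glue bottle with a red cap, standing, 38 mm across, 98 high; origin at the centre of its underside; leave alone
- red_pliers: pliers with red grips, lying, 175 (x) x 54 (y) x 13 mm; origin at the centre of its underside; leave alone
- teal_tape: small roll of teal tape, lying flat, 46 mm across, 12 high; origin at the centre of its underside; leave alone
Not all that is in view belongs to the job. Of the things that look like the part that bears spacer_center, the larger one is meant.

How it is judged (in metres and radians):
On the way, in this order (a step that is already met when the one before it is completed fails the run):
1. the spacer stands between the free end of the fixed jig and one loose jig, which lies in line and closed up to it (((y of spacer_center in the frame of fixed_jig_center between -0.089 and -0.081 m and x of spacer_center in the frame of fixed_jig_center between -0.014 and 0.014 m and angle between spacer_center's own z axis and vertical below 0.12 rad and height (world z) of spacer_center below 0.046 m and x of jig_a_center in the frame of fixed_jig_center between -0.006 and 0.006 m and angle between the y axis of jig_a_center and the y axis of fixed_jig_center, either way round below 0.06 rad and angle between jig_a_center's own z axis and vertical below 0.1 rad and height (world z) of jig_a_center below 0.021 m and y of jig_a_center in the frame of fixed_jig_center between -0.175 and -0.165 m) or (y of spacer_center in the frame of fixed_jig_center between -0.089 and -0.081 m and x of spacer_center in the frame of fixed_jig_center between -0.014 and 0.014 m and angle between spacer_center's own z axis and vertical below 0.12 rad and height (world z) of spacer_center below 0.046 m and x of jig_b_center in the frame of fixed_jig_center between -0.006 and 0.006 m and angle between the y axis of jig_b_center and the y axis of fixed_jig_center, either way round below 0.06 rad and angle between jig_b_center's own z axis and vertical below 0.1 rad and height (world z) of jig_b_center below 0.021 m and y of jig_b_center in the frame of fixed_jig_center between -0.175 and -0.165 m))), for 0.2 s.
2. the spacer stands between the first laid jig and the other loose jig, which lies in line and closed up to it (((y of spacer_center in the frame of fixed_jig_center between -0.261 and -0.249 m and x of spacer_center in the frame of fixed_jig_center between -0.014 and 0.014 m and angle between spacer_center's own z axis and vertical below 0.12 rad and height (world z) of spacer_center below 0.046 m and x of jig_a_center in the frame of fixed_jig_center between -0.006 and 0.006 m and angle between the y axis of each of jig_a_center, jig_b_center and the y axis of fixed_jig_center, either way round below 0.06 rad and angle between each of jig_a_center, jig_b_center's own z axis and vertical below 0.1 rad and height (world z) of each of jig_a_center, jig_b_center below 0.021 m and y of jig_a_center in the frame of fixed_jig_center between -0.174 and -0.166 m and x of jig_b_center in the frame of fixed_jig_center between -0.006 and 0.006 m and y of jig_b_center in the frame of fixed_jig_center below -0.33 m and horizontal distance between jig_a_center and jig_b_center between 0.165 and 0.175 m) or (y of spacer_center in the frame of fixed_jig_center between -0.261 and -0.249 m and x of spacer_center in the frame of fixed_jig_center between -0.014 and 0.014 m and angle between spacer_center's own z axis and vertical below 0.12 rad and height (world z) of spacer_center below 0.046 m and x of jig_b_center in the frame of fixed_jig_center between -0.006 and 0.006 m and angle between the y axis of each of jig_b_center, jig_a_center and the y axis of fixed_jig_center, either way round below 0.06 rad and angle between each of jig_b_center, jig_a_center's own z axis and vertical below 0.1 rad and height (world z) of each of jig_b_center, jig_a_center below 0.021 m and y of jig_b_center in the frame of fixed_jig_center between -0.174 and -0.166 m and x of jig_a_center in the frame of fixed_jig_center between -0.006 and 0.006 m and y of jig_a_center in the frame of fixed_jig_center below -0.33 m and horizontal distance between jig_a_center and jig_b_center between 0.165 and 0.175 m))), for 0.2 s.
At the end, for the whole second after the job is handed in: both loose jigs lie released and still, slots up, beyond the fixed jig's free end: each gap 20 mm within 4 mm, each jig within 6 mm sideways and 0.06 rad of the fixed jig's line; the spacer stands upright (within 0.12 rad), released, on the floor of the yellow tray (((x of jig_a_center in the frame of fixed_jig_center between -0.006 and 0.006 m and angle between the y axis of each of jig_a_center, jig_b_center and the y axis of fixed_jig_center, either way round below 0.06 rad and angle between each of jig_a_center, jig_b_center's own z axis and vertical below 0.1 rad and height (world z) of each of jig_a_center, jig_b_center below 0.021 m and y of jig_a_center in the frame of fixed_jig_center between -0.174 and -0.166 m and x of jig_b_center in the frame of fixed_jig_center between -0.006 and 0.006 m and y of jig_b_center in the frame of fixed_jig_center below -0.331 m and horizontal distance between jig_a_center and jig_b_center between 0.166 and 0.174 m) or (x of jig_b_center in the frame of fixed_jig_center between -0.006 and 0.006 m and angle between the y axis of each of jig_b_center, jig_a_center and the y axis of fixed_jig_center, either way round below 0.06 rad and angle between each of jig_b_center, jig_a_center's own z axis and vertical below 0.1 rad and height (world z) of each of jig_b_center, jig_a_center below 0.021 m and y of jig_b_center in the frame of fixed_jig_center between -0.174 and -0.166 m and x of jig_a_center in the frame of fixed_jig_center between -0.006 and 0.006 m and y of jig_a_center in the frame of fixed_jig_center below -0.331 m and horizontal distance between jig_a_center and jig_b_center between 0.166 and 0.174 m)) and x of spacer_center in the frame of tray between -0.036 and 0.036 m and y of spacer_center in the frame of tray between -0.053 and 0.053 m and height (world z) of spacer_center below 0.05 m and angle between spacer_center's own z axis and vertical below 0.12 rad and linear speed of each of jig_a, jig_b, spacer below 0.02 m/s and contact force between the fingers and jig_a below 0.3 N and contact force between the fingers and jig_b below 0.3 N and contact force between the fingers and spacer below 0.3 N); the robot touches nothing.
It fails at once if the glue bottle is moved more than 30 mm (distance of glue_bottle from where it was at the start of the episode above 0.03 m).
It fails at once if the red pliers is moved more than 30 mm (distance of red_pliers from where it was at the start of the episode above 0.03 m).
It fails at once if the teal tape is moved more than 30 mm (distance of teal_tape from where it was at the start of the episode above 0.03 m).
It also fails if it takes over 72 s, if anything falls off the work surface, if the arm or the gripper's body presses on something with over 40 N, if the wrist force passes 120 N, or if a joint passes its speed limit or range.

## Working session

There is one attempt and no reset: what is moved stays moved. The work goes in short steps, Python scripts to look and compute and a tool call to move; the robot and the scene stay as the last step left them, time stands still between calls to the robot, and variables do not carry over. Pictures are saved under pics/ and viewed, and the job is handed in when it is done.

Besides the shell and the picture viewer there is one more tool, called after "Request:" by a JSON object that holds its "name" and its "arguments". drive_tool: Moves the arm, as the interface text tells. Its arguments: {"type":"object","properties":{"moves":{"type":"array","items":{"type":"object","properties":{"travel":{"type":"array","items":{"type":"number"}},"twist":{"type":"array","items":{"type":"number"}},"grip":{"type":"number"}}}},"grip_force":{"type":"number"}},"required":["moves"]}

```bash
mkdir -p pics; ls
cat > h.py <<'E'
import numpy as np, cv2, pickle
from workcell import ctrl
def cap(n,save):
    s=ctrl.state(); c=ctrl.capture(n); c['state']=s
    pickle.dump(c,open(save+'.pkl','wb'))
    cv2.imwrite('pics/'+save+'.png',cv2.cvtColor(c['image'],cv2.COLOR_RGB2BGR)); return c
E
python3 - <<'E'
from h import *
print(ctrl.state())
cap('top','top0');c=cap('scene','scene0');
print(c['camera_matrix'],c['R'],c['t'])
cap('wrist','w0')
E
```

```text
pics
{'clock': 0.0, 'joint_positions': array([66.81748407, 36.05796204,  2.20122797, 86.99548816, -1.54741873,
       57.08198805, -1.14477843]), 'joint_velocities': array([ 0.00732966,  0.04963307, -0.08554188,  0.0047776 , -0.09729494,
        0.00893075, -0.07418402]), 'joint_efforts': array([ 4.06974741e-04, -5.49720097e+01,  1.14390336e+00, -1.86634809e+01,
       -5.21501584e-02,  2.37293617e-02,  1.39864906e-04]), 'ee_pos': array([ 215.87637195, -612.45266708,  226.56728749]), 'ee_rot': array([[-6.16792316e-04,  9.43138870e-01,  3.32398394e-01],
       [ 1.74070774e-03,  3.32398966e-01, -9.43137263e-01],
       [-9.99998295e-01, -3.11136241e-06, -1.84675025e-03]]), 'contact_force': array([-0.33444084, -0.48657323, -0.38237311]), 'moment': array([ 0.03142344, -0.02279045,  0.01580717]), 'grip_width': 1.0002442277481844}
[[509.22517355   0.         276.54274738]
 [  0.         509.22517355 213.6640606 ]
 [  0.           0.           1.        ]] [[-0.70365774 -0.71050246  0.00721324]
 [-0.30460127  0.29246413 -0.90646721]
 [ 0.64193757 -0.64003983 -0.4222146 ]] [ 241.71994055  217.13299776 1258.24041868]
```

View pics/top0.png

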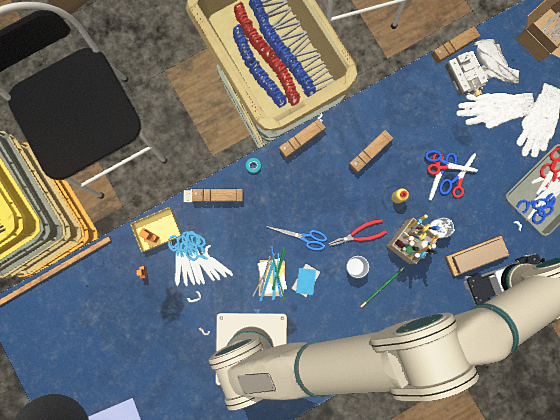

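View pics/scene0.png

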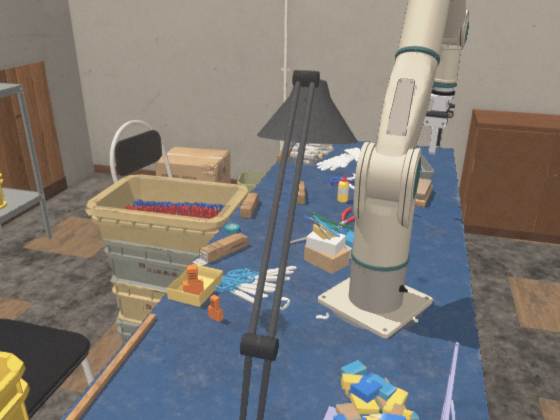

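View pics/w0.png

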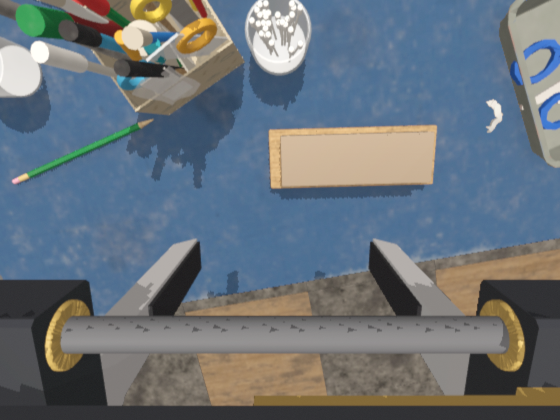

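The top view shows the tray with the large orange spacer near (153,235) and the small decoy spacer at (141,271). The fixed jig is near (214,196), with its cleat at the left end. The loose jigs are near (303,138) and (371,151). Next I'll enlarge this and measure positions.

```bash
cat >> h.py <<'E'
def world(c,uv):
    # world map from depth
    K=c['camera_matrix'];out=[]
    for u,v in uv:
        z=np.median(c['z_map'][int(round(v))-0:int(round(v))+1,int(round(u)):int(round(u))+1])
        p=np.linalg.inv(K)@[u,v,1]*z
        out.append(w_of(c,p))
    return np.array(out)
def w_of(c,p):
    if 'R' in c: return c['R'].T@(p-c['t'])
    T=c['T_tool_cam'];q=T[:3,:3]@p+T[:3,3]
    return c['state']['ee_rot']@q+c['state']['ee_pos']
def wmap(c):
    K=c['camera_matrix'];h,w=c['z_map'].shape
    u,v=np.meshgrid(np.arange(w),np.arange(h))
    P=np.stack([(u-K[0,2])/K[0,0],(v-K[1,2])/K[1,1],np.ones_like(u)],-1)*c['z_map'][...,None]
    if 'R' in c: W=(P-c['t'])@c['R']
    else:
        T=c['T_tool_cam'];W=(P@T[:3,:3].T+T[:3,3])@c['state']['ee_rot'].T+c['state']['ee_pos']
    W[c['z_map']==0]=np.nan
    return W
def crop(c,name,u0,v0,u1,v1,s=4):
    im=cv2.cvtColor(c['image'],cv2.COLOR_RGB2BGR)[v0:v1,u0:u1]
    cv2.imwrite('pics/'+name+'.png',cv2.resize(im,None,fx=s,fy=s,interpolation=cv2.INTER_CUBIC))
E
python3 - <<'E'
from h import *
c=pickle.load(open('top0.pkl','rb'))
crop(c,'t1',120,110,320,260,4); crop(c,'t2',260,90,460,240,4)
print(c['camera_matrix'],c['R'],c['t'])
print(world(c,[(200,320),(214,196),(195,196),(235,196),(303,138),(371,151),(148,236),(141,271),(400,195),(253,165),(360,232),(340,60)]).round(1))
W=wmap(c)
for n,(u0,v0,u1,v1) in dict(fix=(175,180,250,212),a=(272,115,335,162),b=(340,125,400,180)).items():
    m=np.zeros(W.shape[:2],bool);m[v0:v1,u0:u1]=1
    for lo,hi in((28,48),):
        mm=m&(W[...,2]>lo)&(W[...,2]<hi); p=W[mm]
        r=cv2.minAreaRect(p[:,:2].astype(np.float32)); print(n,len(p),np.median(p[:,2]).round(1),r)
E
```

```text
[[524.59067282   0.         275.30897497]
 [  0.         524.59067282 205.61359583]
 [  0.           0.           1.        ]] [[ 0.0063923  -0.99993801 -0.00911715]
 [-0.99436798 -0.00539163 -0.10584541]
 [ 0.10578969  0.00974239 -0.9943408 ]] [ -71.4981858   419.07293311 1544.19374766]
[[ 8.0100e+01  1.5180e+02  2.4000e+00]
 [ 4.4600e+02  1.1330e+02  3.3200e+01]
 [ 4.4500e+02  1.6900e+02  3.8800e+01]
 [ 4.4660e+02  5.1000e+01  3.1100e+01]
 [ 6.2240e+02 -1.5090e+02  3.5700e+01]
 [ 2.5380e+02 -8.4300e+01  1.5792e+03]
 [ 3.2350e+02  2.9260e+02  8.6600e+01]
 [ 2.2390e+02  3.1690e+02  5.7900e+01]
 [ 4.4670e+02 -4.2920e+02  7.3600e+01]
 [ 5.4630e+02  2.0000e-01 -9.0000e-01]
 [ 3.4310e+02 -3.2320e+02  5.3000e+00]
 [ 8.9500e+02 -2.7210e+02 -3.9800e+01]]
fix 564 34.5 ((450.1699523925781, 106.150634765625), (34.69800567626953, 152.45379638671875), 0.49600136280059814)
a 545 34.8 ((626.529052734375, -148.24053955078125), (37.5544548034668, 149.32949829101562), 36.83306121826172)
b 550 34.7 ((586.5115966796875, -354.9117431640625), (36.19559860229492, 148.64447021484375), 43.8683967590332)
```

Run:
```python
from h import *
c=pickle.load(open('scene0.pkl','rb'))
W=wmap(c)
crop(c,'s1',150,210,300,330,5)
```

```text
(no output)
```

View crops.

View pics/t1.png

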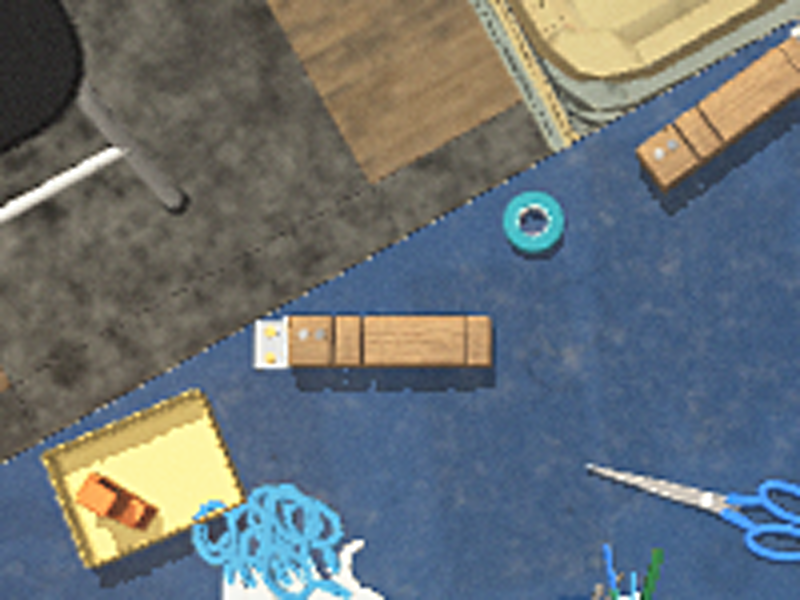

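View pics/t2.png

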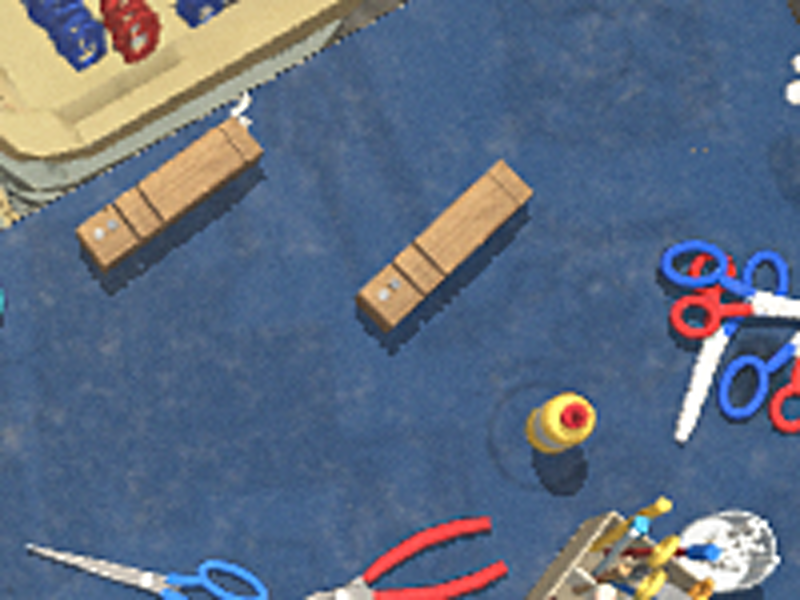

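View pics/s1.png

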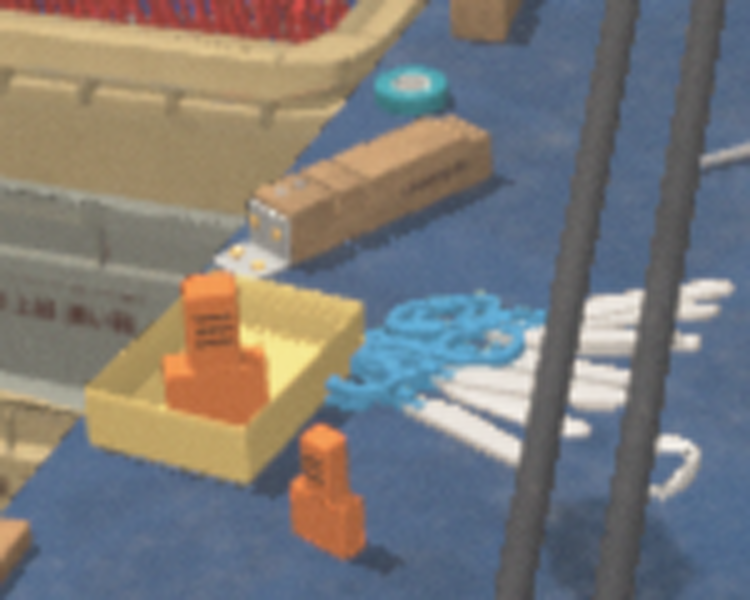

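Run:
```python
from h import *
for f,box in (('top0',(125,205,190,260)),('scene0',(180,255,215,298))):
    c=pickle.load(open(f+'.pkl','rb'));W=wmap(c)
    im=c['image'].astype(int);org=(im[...,0]>130)&(im[...,1]<0.62*im[...,0])&(im[...,2]<0.4*im[...,0])
    m=np.zeros(org.shape,bool);u0,v0,u1,v1=box;m[v0:v1,u0:u1]=1
    p=W[m&org];print(f,len(p))
    for lo,hi in((75,95),(35,48),(5,95)):
        q=p[(p[:,2]>lo)&(p[:,2]<hi)]
        if len(q)>4: print(lo,hi,len(q),np.median(q,0).round(1),cv2.minAreaRect(q[:,:2].astype(np.float32)))
    yel=(im[...,0]>150)&(im[...,1]>0.75*im[...,0])&(im[...,2]<0.75*im[...,0])
    m[:]=0
    if f=='top0':
        m[200:260,125:185]=1
        q=W[m&yel]; q=q[(q[:,2]>-5)&(q[:,2]<45)];print('tray',cv2.minAreaRect(q[:,:2].astype(np.float32)))
    q=W[...];sel=(q[...,2]>110)&(q[...,0]>0)&(q[...,0]<800)&(abs(q[...,1])<700)
    vs,us=np.nonzero(sel)
    print('high',len(vs)); 
    for g in range(0,len(vs),max(1,len(vs)//25)): print(us[g],vs[g],q[vs[g],us[g]].round(0),end=';')
    print()
```

```text
top0 50
75 95 16 [330.9 301.2  86.9] ((329.6537780761719, 304.9874572753906), (25.069496154785156, 18.14813804626465), 57.71641540527344)
35 48 23 [319.8 291.6  43. ] ((328.6053161621094, 303.13690185546875), (44.92207717895508, 19.634565353393555), 58.93952560424805)
5 95 49 [322.8 294.8  44.3] ((328.6441955566406, 303.1202392578125), (44.95976257324219, 19.629545211791992), 58.728843688964844)
tray ((348.3552551269531, 290.8206787109375), (99.0368423461914, 134.3491973876953), 23.15418815612793)
high 24475
424 215 [ 381. -472.  166.];542 262 [ 256. -591.  554.];490 275 [ 226. -572.  346.];490 284 [ 205. -571.  346.];526 293 [ 204. -493.  694.];504 304 [ 188. -443.  723.];536 314 [ 172. -500.  710.];527 321 [ 162. -478.  725.];422 328 [ 162. -284.  828.];240 334 [ 60.  22. 145.];460 338 [ 147. -342.  811.];462 342 [ 141. -345.  810.];310 346 [  98. -141.  582.];407 349 [ 132. -264.  819.];498 352 [ 122. -408.  779.];284 356 [ 73. -93. 547.];378 359 [ 108. -234.  761.];485 362 [ 110. -383.  793.];357 366 [  90. -207.  724.];287 370 [ 50. -98. 562.];226 374 [  6.  34. 390.];442 377 [ 
[... 464 characters left out ...]
, 44.42673873901367), 1.6335464715957642)
high 10275
408 0 [ 122. -202.  679.];410 7 [  98. -176.  666.];452 13 [ 147. -469.  640.];413 20 [  72. -151.  641.];434 26 [  29. -170.  630.];446 32 [ 196. -544.  583.];457 38 [ 181. -587.  565.];404 45 [  70. -122.  590.];427 51 [  18. -133.  582.];446 57 [ 206. -584.  508.];402 64 [ 50. -89. 555.];451 70 [ 189. -596.  470.];393 78 [ 55. -67. 527.];410 85 [  9. -64. 519.];392 93 [ 40. -46. 499.];441 101 [ 197. -576.  377.];382 111 [ 43. -19. 464.];438 119 [ 176. -532.  331.];391 131 [  2.   2. 432.];382 146 [  9.  21. 402.];367 162 [ 17.  59. 373.];370 185 [  1.  63. 326.];353 207 [ 31.  76. 270.];331 224 [205. -70. 117.];362 237 [ 12.  60. 197.];
```

```bash
cat >> h.py <<'E'
def yaw(R): return np.degrees(np.arctan2(R[1,2],R[0,2]))
def wrap(a): return (a+180)%360-180
def sim(p,ps,rows):
    p=np.array(p,float);ps=np.radians(ps)
    for tr,tw in rows:
        tr=np.array(tr)*10
        p=p+[tr[2]*np.cos(ps)-tr[1]*np.sin(ps),tr[2]*np.sin(ps)+tr[1]*np.cos(ps),-tr[0]]
        ps-=tw
    return p,np.degrees(ps)
def plan(tp,tyaw,n=None,polar=False,p=None,ps=None,speed=48):
    s=ctrl.state()
    if p is None: p=s['ee_pos'];ps=yaw(s['ee_rot'])
    p=np.array(p,float);tp=np.array(tp,float);dy=wrap(tyaw-ps)
    def at(f):
        if polar:
            a0=np.arctan2(p[1],p[0]);a1=np.arctan2(tp[1],tp[0]);r=(1-f)*np.hypot(*p[:2])+f*np.hypot(*tp[:2]);a=a0+f*(a1-a0)
            return np.array([r*np.cos(a),r*np.sin(a),(1-f)*p[2]+f*tp[2]])
        return p+f*(tp-p)
    L=sum(np.linalg.norm(at((i+1)/100)-at(i/100)) for i in range(100))
    if n is None: n=int(np.ceil(max(L/speed,abs(dy)/8)))
    cp=p.copy();cs=ps;rows=[]
    for i in range(n):
        q=at((i+1)/n);d=q-cp;c,sn=np.cos(np.radians(cs)),np.sin(np.radians(cs))
        tr=[round(-d[2]/10,2),round((-sn*d[0]+c*d[1])/10,2),round((c*d[0]+sn*d[1])/10,2)]
        tw=round(np.radians(-wrap(ps+dy*(i+1)/n-cs)),4)
        cp,cs=sim(cp,cs,[(tr,tw)]);rows.append((tr,tw))
    print('from',p.round(1),round(ps,2),'rows',n)
    for r in rows: print(r[0],r[1])
    print('end',cp.round(2),round(cs,2)); return cp,cs
E
python3 - <<'E'
from h import *
c=pickle.load(open('w0.pkl','rb'));print(c['T_tool_cam'].round(3),c['camera_matrix'])
a=plan((370,235,260),59,polar=True,speed=46)
E
```

```text
[[ 0.00000e+00 -2.40000e-01  9.71000e-01 -1.57943e+02]
 [-1.00000e-03 -9.71000e-01 -2.40000e-01  6.94310e+01]
 [ 1.00000e+00 -1.00000e-03 -1.00000e-03  1.18000e+00]
 [ 0.00000e+00  0.00000e+00  0.00000e+00  1.00000e+00]] [[341.87879982   0.         284.48444358]
 [  0.         341.87879982 211.07598722]
 [  0.           0.           1.        ]]
from [ 215.9 -612.6  226.8] -70.59 rows 22
[np.float64(-0.15), np.float64(5.22), np.float64(-1.17)] -0.1028
[np.float64(-0.15), np.float64(5.17), np.float64(-1.07)] -0.1028
[np.float64(-0.15), np.float64(5.11), np.float64(-0.95)] -0.1028
[np.float64(-0.15), np.float64(5.06), np.float64(-0.84)] -0.1028
[np.float64(-0.15), np.float64(4.99), np.float64(-0.75)] -0.1028
[np.float64(-0.16), np.float64(4.92), np.float64(-0.64)] -0.1028
[np.float64(-0.15), np.float64(4.87), np.float64(-0.55)] -0.1028
[np.float64(-0.15), np.float64(4.79), np.float64(-0.45)] -0.1029
[np.float64(-0.15), np.float64(4.72), np.float64(-0.36)] -0.1028
[np.float64(-0.15), np.float64(4.66), np.float64(-0.27)] -0.1028
[np.float64(-0.15), np.float64(4.58), np.float64(-0.19)] -0.1028
[np.float64(-0.15), np.float64(4.5), np.float64(-0.1)] -0.1028
[np.float64(-0.15), np.float64(4.43), np.float64(-0.03)] -0.1028
[np.float64(-0.15), np.float64(4.36), np.float64(0.05)] -0.1028
[np.float64(-0.15), np.float64(4.28), np.float64(0.12)] -0.1028
[np.float64(-0.15), np.float64(4.19), np.float64(0.19)] -0.1028
[np.float64(-0.16), np.float64(4.12), np.float64(0.25)] -0.1028
[np.float64(-0.15), np.float64(4.04), np.float64(0.32)] -0.1028
[np.float64(-0.15), np.float64(3.95), np.float64(0.37)] -0.1028
[np.float64(-0.15), np.float64(3.88), np.float64(0.44)] -0.1028
[np.float64(-0.15), np.float64(3.79), np.float64(0.48)] -0.1028
[np.float64(-0.15), np.float64(3.7), np.float64(0.53)] -0.1028
end [370.   234.96 260.  ] 59.0
```

Request:
{"name": "drive_tool", "arguments": {"moves": [{"travel": [-0.3, 4.8, -1.0], "twist": [-0.1, 0, 0], "grip": -1}, {"travel": [-0.3, 4.8, -1.0], "twist": [-0.1, 0, 0], "grip": -1}, {"travel": [-0.3, 4.8, -0.9], "twist": [-0.1, 0, 0], "grip": -1}, {"travel": [-0.3, 4.8, -0.8], "twist": [-0.1, 0, 0], "grip": -1}, {"travel": [-0.3, 4.8, -0.7], "twist": [-0.1, 0, 0], "grip": -1}, {"travel": [-0.2, 4.8, -0.6], "twist": [-0.1, 0, 0], "grip": -1}, {"travel": [-0.2, 4.8, -0.5], "twist": [-0.1, 0, 0], "grip": -1}, {"travel": [-0.2, 4.8, -0.4], "twist": [-0.1, 0, 0], "grip": -1}, {"travel": [-0.2, 4.7, -0.4], "twist": [-0.1, 0, 0], "grip": -1}, {"travel": [-0.2, 4.6, -0.3], "twist": [-0.1, 0, 0], "grip": -1}]}}

```text
clock: 1.15
ee_pos: [500.2, -237.6, 252.4]
ee_rot: [[0.0, 0.225, 0.974], [0.0, 0.974, -0.225], [-1.0, 0.0, 0.0]]
contact_force: [0.5, -0.3, -0.3]
grip_width: 1.0
```

```bash
sed -i 's/for r in rows: print(r\[0\],r\[1\])/for r in rows: print(*[float(x) for x in r[0]],"|",float(r[1]))/' h.py
python3 - <<'E'
from h import *
s=ctrl.state();print(s['clock'],s['ee_rot'].round(3))
a=plan((370,235,260),59,polar=True,speed=46)
E
```

```text
1.15 [[ 0.     0.225  0.974]
 [ 0.     0.974 -0.225]
 [-1.     0.     0.   ]]
from [ 500.2 -237.6  252.4] -13.03 rows 12
-0.06 4.71 -0.15 | -0.1048
-0.07 4.64 -0.06 | -0.1047
-0.06 4.56 0.01 | -0.1048
-0.06 4.47 0.09 | -0.1047
-0.07 4.4 0.16 | -0.1048
-0.06 4.31 0.23 | -0.1048
-0.06 4.23 0.29 | -0.1047
-0.07 4.15 0.36 | -0.1048
-0.06 4.06 0.41 | -0.1048
-0.06 3.98 0.47 | -0.1047
-0.07 3.89 0.52 | -0.1048
-0.06 3.81 0.57 | -0.1047
end [369.95 234.98 260.  ] 59.0
```

Request:
{"name": "drive_tool", "arguments": {"moves": [{"travel": [0, 4.7, -0.1], "twist": [-0.105, 0, 0], "grip": -1}, {"travel": [0, 4.6, -0.1], "twist": [-0.105, 0, 0], "grip": -1}, {"travel": [0, 4.6, 0], "twist": [-0.105, 0, 0], "grip": -1}, {"travel": [0, 4.5, 0.1], "twist": [-0.105, 0, 0], "grip": -1}, {"travel": [0, 4.4, 0.2], "twist": [-0.105, 0, 0], "grip": -1}, {"travel": [0, 4.3, 0.2], "twist": [-0.105, 0, 0], "grip": -1}, {"travel": [0, 4.2, 0.3], "twist": [-0.105, 0, 0], "grip": -1}, {"travel": [0, 4.2, 0.4], "twist": [-0.105, 0, 0], "grip": -1}, {"travel": [0, 4.1, 0.4], "twist": [-0.105, 0, 0], "grip": -1}, {"travel": [0, 4.0, 0.5], "twist": [-0.105, 0, 0], "grip": -1}]}}

```text
clock: 2.15
ee_pos: [422.0, 177.9, 252.5]
ee_rot: [[0.0, -0.733, 0.68], [0.0, 0.68, 0.733], [-1.0, 0.0, 0.0]]
contact_force: [1.0, 0.2, 0.2]
grip_width: 0.996
```

Request:
{"name": "drive_tool", "arguments": {"moves": [{"travel": [0, 2.5, 0.3], "twist": [-0.105, 0, 0], "grip": -1}, {"travel": [0, 0, 0], "twist": [-0.1, 0, 0], "grip": -1}, {"travel": [0, 0, 0], "twist": [0, 0, 0], "grip": -1}]}}

```text
clock: 2.45
ee_pos: [406.1, 196.1, 252.4]
ee_rot: [[-0.0, -0.855, 0.519], [-0.0, 0.519, 0.855], [-1.0, 0.0, -0.0]]
contact_force: [-0.2, -0.2, 1.0]
grip_width: 0.998
```

Run:
```python
from h import *
c=cap('wrist','w1');print(c['state']['ee_pos'],yaw(c['state']['ee_rot']))
```

```text
[406.1000205  196.08608575 252.44421077] 58.733135952182565
```

View pics/w1.png

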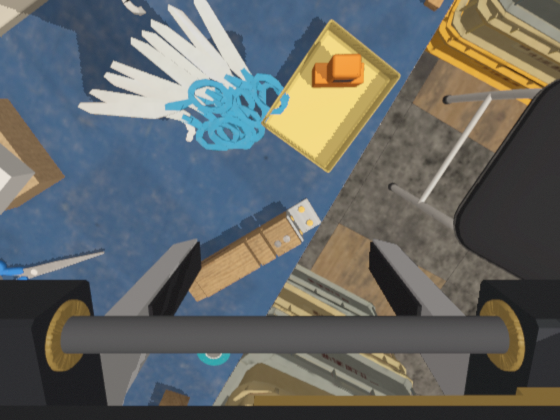

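The wrist view shows the spacer in the tray at about (340,70), nearly aligned with the jaws. The fixed jig is below it.

```bash
cat >> h.py <<'E'
def orange(c,box):
    W=wmap(c);im=c['image'].astype(int);org=(im[...,0]>110)&(im[...,1]<0.65*im[...,0])&(im[...,2]<0.4*im[...,0])
    m=np.zeros(org.shape,bool);u0,v0,u1,v1=box;m[v0:v1,u0:u1]=1
    p=W[m&org]
    for lo,hi in((78,95),(36,48)):
        q=p[(p[:,2]>lo)&(p[:,2]<hi)]
        if len(q)>4:
            r=cv2.minAreaRect(q[:,:2].astype(np.float32));print('orange',lo,len(q),np.median(q[:,2]).round(1),[np.round(x,1) for x in r])
def jig(c,box,lo=28,hi=45):
    W=wmap(c);u0,v0,u1,v1=box;W=W[v0:v1,u0:u1].reshape(-1,3)
    q=W[(W[:,2]>lo)&(W[:,2]<hi)]
    r=cv2.minAreaRect(q[:,:2].astype(np.float32));print('jig',len(q),np.median(q[:,2]).round(1),[np.round(x,1) for x in r]);return q
E
python3 - <<'E'
from h import *
c=pickle.load(open('w1.pkl','rb'))
orange(c,(300,40,380,100))
q=jig(c,(190,200,325,300)); print(np.unique(q[:,2].round(0),return_counts=True))
W=wmap(c);W=W[10:180,255:405].reshape(-1,3);q=W[(W[:,2]>25)&(W[:,2]<38)];print('tray',cv2.minAreaRect(q[:,:2].astype(np.float32)))
E
```

```text
orange 78 373 86.0 [array([331.3, 304.6]), array([25.8, 19.5]), np.float64(61.0)]
orange 36 317 42.5 [array([330.9, 304. ]), array([47.8, 19.5]), np.float64(59.1)]
jig 3499 34.7 [array([451.8, 106.5]), array([ 36.4, 153.2]), np.float64(0.2)]
(array([28., 29., 30., 31., 32., 33., 34., 35., 36., 37.]), array([  25,   95,  124,  119,   56,  138,  916, 1484,  507,   35]))
tray ((348.57635498046875, 285.4754638671875), (92.03276062011719, 125.33092498779297), 23.301559448242188)
```

Run:
```python
from h import *
a=plan((331,304.5,130),60.4,n=4)
```

```text
from [406.6 195.4 252.4] 58.5 rows 4
3.06 3.04 1.34 | -0.0083
3.06 3.02 1.36 | -0.0083
3.06 3.02 1.39 | -0.0083
3.06 3.0 1.41 | -0.0083
end [330.98 304.51 129.97] 60.4
```

Request:
{"name": "drive_tool", "arguments": {"moves": [{"travel": [2, 3.0, 1.35], "twist": [-0.015, 0, 0], "grip": -1}, {"travel": [3, 3.0, 1.35], "twist": [-0.015, 0, 0], "grip": -1}, {"travel": [3, 3.0, 1.4], "twist": [0, 0, 0], "grip": -1}, {"travel": [3.1, 3.0, 1.4], "twist": [0, 0, 0], "grip": -1}, {"travel": [0, 0, 0], "twist": [0, 0, 0], "grip": -1}]}}

```text
clock: 3.0
ee_pos: [326.7, 306.2, 138.8]
ee_rot: [[-0.005, -0.871, 0.491], [-0.001, 0.491, 0.871], [-1.0, 0.004, -0.003]]
contact_force: [-0.5, -0.3, 0.9]
grip_width: 0.997
```

Run:
```python
from h import *
plan((331,304.5,68),60.4,n=3)
```

```text
from [326.7 306.2 138.8] 60.62 rows 3
2.36 -0.15 0.02 | 0.0013
2.36 -0.15 0.02 | 0.0013
2.36 -0.15 0.02 | 0.0013
end [330.94 304.48  68.03] 60.4
```

Request:
{"name": "drive_tool", "arguments": {"moves": [{"travel": [2.4, -0.15, 0], "twist": [0, 0, 0], "grip": -1}, {"travel": [2.4, -0.15, 0], "twist": [0, 0, 0], "grip": -1}, {"travel": [2.2, -0.15, 0], "twist": [0, 0, 0], "grip": -1}, {"travel": [0, 0, 0], "twist": [0, 0, 0], "grip": -1}]}}

```text
clock: 3.4
ee_pos: [335.0, 299.2, 69.8]
ee_rot: [[-0.002, -0.867, 0.498], [-0.004, 0.498, 0.867], [-1.0, -0.0, -0.004]]
contact_force: [-0.5, -0.5, -0.2]
grip_width: 1.001
```

Request:
{"name": "drive_tool", "arguments": {"moves": [{"travel": [0, 0, 0], "twist": [0, 0, 0], "grip": -1}]}}

```text
clock: 3.5
ee_pos: [335.4, 300.9, 71.8]
ee_rot: [[0.0, -0.868, 0.497], [-0.001, 0.497, 0.868], [-1.0, -0.001, -0.0]]
contact_force: [-0.2, 0.3, 0.5]
grip_width: 1.001
```

Run:
```python
from h import *
plan((331,304.5,68),60.4,n=1)
```

```text
from [335.4 300.9  71.8] 60.19 rows 1
0.38 0.56 0.09 | -0.0036
end [331.01 304.48  68.  ] 60.4
```

Request:
{"name": "drive_tool", "arguments": {"moves": [{"travel": [0.35, 0.55, 0.1], "twist": [-0.003, 0, 0], "grip": -1}, {"travel": [0, 0, 0], "twist": [0, 0, 0], "grip": -1}, {"travel": [0, 0, 0], "twist": [0, 0, 0], "grip": -1}]}}

```text
clock: 3.8
ee_pos: [330.6, 305.4, 68.6]
ee_rot: [[0.001, -0.87, 0.492], [0.001, 0.492, 0.87], [-1.0, -0.0, 0.001]]
contact_force: [0.2, -0.5, -0.1]
grip_width: 0.998
```

Request:
{"name": "drive_tool", "arguments": {"moves": [{"travel": [0, 0, 0], "twist": [0, 0, 0], "grip": 1}, {"travel": [0, 0, 0], "twist": [0, 0, 0], "grip": 1}, {"travel": [0, 0, 0], "twist": [0, 0, 0], "grip": 1}, {"travel": [0, 0, 0], "twist": [0, 0, 0], "grip": 1}, {"travel": [0, 0, 0], "twist": [0, 0, 0], "grip": 1}, {"travel": [0, 0, 0], "twist": [0, 0, 0], "grip": 1}], "grip_force": 20}}

```text
clock: 4.4
ee_pos: [330.4, 305.0, 68.0]
ee_rot: [[-0.0, -0.87, 0.492], [-0.0, 0.492, 0.87], [-1.0, -0.0, -0.0]]
contact_force: [0.3, -0.2, -0.4]
grip_width: 0.527
```

Request:
{"name": "drive_tool", "arguments": {"moves": [{"travel": [0, 0, 0], "grip": 1}, {"travel": [0, 0, 0], "grip": 1}, {"travel": [0, 0, 0], "grip": 1}, {"travel": [0, 0, 0], "grip": 1}]}}

```text
invalid input at $.moves[0]: expected keys travel, twist, grip
```

Request:
{"name": "drive_tool", "arguments": {"moves": [{"travel": [0, 0, 0], "twist": [0, 0, 0], "grip": 1}, {"travel": [0, 0, 0], "twist": [0, 0, 0], "grip": 1}, {"travel": [0, 0, 0], "twist": [0, 0, 0], "grip": 1}, {"travel": [0, 0, 0], "twist": [0, 0, 0], "grip": 1}]}}

```text
clock: 4.8
ee_pos: [330.4, 305.0, 67.9]
ee_rot: [[-0.0, -0.87, 0.492], [0.0, 0.492, 0.87], [-1.0, 0.0, -0.0]]
contact_force: [-0.4, -0.2, -0.5]
grip_width: 0.276
```

Run:
```python
from h import *
p,s=plan((331,304,150),60.6,n=2)
plan((452,-40,160),0.2,polar=True,p=p,ps=s,speed=44)
c=pickle.load(open('w1.pkl','rb'));q=jig(c,(190,200,325,300));q=q[q[:,2]>33]
for x in np.arange(436,468,4):
    r=q[abs(q[:,0]-x)<2];print(x,np.sort(r[:,1])[[0,2]].round(1),r[:,1].max().round(1))
for y in np.arange(35,175,15):
    r=q[abs(q[:,1]-y)<4];print(y,r[:,0].min().round(1),r[:,0].max().round(1))
```

```text
from [330.4 305.   67.9] 60.5 rows 2
-4.1 -0.05 -0.03 | -0.0008
-4.11 -0.06 -0.03 | -0.0009
end [331.03 303.98 150.03] 60.6
from [331. 304. 150.] 60.6 rows 9
-0.11 -3.9 -1.42 | 0.1171
-0.11 -3.94 -1.33 | 0.1172
-0.11 -3.97 -1.23 | 0.1171
-0.11 -4.01 -1.13 | 0.1171
-0.11 -4.04 -1.03 | 0.1172
-0.11 -4.07 -0.93 | 0.1171
-0.12 -4.09 -0.84 | 0.1171
-0.11 -4.12 -0.73 | 0.1172
-0.11 -4.14 -0.63 | 0.1171
end [452.   -40.02 160.03] 0.2
jig 3499 34.7 [array([451.8, 106.5]), array([ 36.4, 153.2]), np.float64(0.2)]
436 [59.  60.4] 179.4
440 [52.3 54.2] 179.1
444 [47.8 48.1] 179.4
448 [43.6 47.7] 178.9
452 [47.9 48.8] 181.8
456 [47.3 48.1] 179.4
460 [47.6 48.4] 179.2
464 [47.1 48.5] 179.3Traceback (most recent call last):
  File "<stdin>", line 8, in <module>
    return umr_minimum(a, axis, None, out, keepdims, initial, where)
ValueError: zero-size array to reduction operation minimum which has no identity
```

Request:
{"name": "drive_tool", "arguments": {"moves": [{"travel": [-4.1, 0, 0], "twist": [0, 0, 0], "grip": 1}, {"travel": [-4.1, 0, 0], "twist": [0, 0, 0], "grip": 1}, {"travel": [-0.1, -3.9, -1.4], "twist": [0.117, 0, 0], "grip": 1}, {"travel": [-0.1, -3.9, -1.3], "twist": [0.117, 0, 0], "grip": 1}, {"travel": [-0.1, -4.0, -1.2], "twist": [0.117, 0, 0], "grip": 1}, {"travel": [-0.1, -4.0, -1.1], "twist": [0.117, 0, 0], "grip": 1}, {"travel": [-0.1, -4.0, -1.0], "twist": [0.117, 0, 0], "grip": 1}, {"travel": [-0.1, -4.1, -0.9], "twist": [0.117, 0, 0], "grip": 1}, {"travel": [-0.1, -4.1, -0.8], "twist": [0.117, 0, 0], "grip": 1}, {"travel": [-0.1, -4.1, -0.7], "twist": [0.117, 0, 0], "grip": 1}]}}

```text
clock: 5.8
ee_pos: [454.3, 2.6, 158.0]
ee_rot: [[0.001, -0.115, 0.993], [0.0, 0.993, 0.115], [-1.0, 0.0, 0.001]]
contact_force: [0.5, 0.6, -0.5]
grip_width: 0.277
```

Request:
{"name": "drive_tool", "arguments": {"moves": [{"travel": [-0.1, -4.1, -0.6], "twist": [0.117, 0, 0], "grip": 1}, {"travel": [0, 0, 0], "twist": [0, 0, 0], "grip": 1}, {"travel": [0, 0, 0], "twist": [0, 0, 0], "grip": 1}]}}

```text
clock: 6.1
ee_pos: [452.6, -37.9, 158.9]
ee_rot: [[-0.0, -0.001, 1.0], [-0.0, 1.0, 0.001], [-1.0, -0.0, -0.0]]
contact_force: [-0.5, 0.9, -0.7]
grip_width: 0.28
```

Run:
```python
from h import *
c=cap('wrist','w2');print(c['state']['ee_pos'],yaw(c['state']['ee_rot']),c['state']['grip_width'])
```

```text
[452.55584692 -37.89537379 158.89300264] 0.06588494523685562 0.2798702327945192
```

View pics/w2.png

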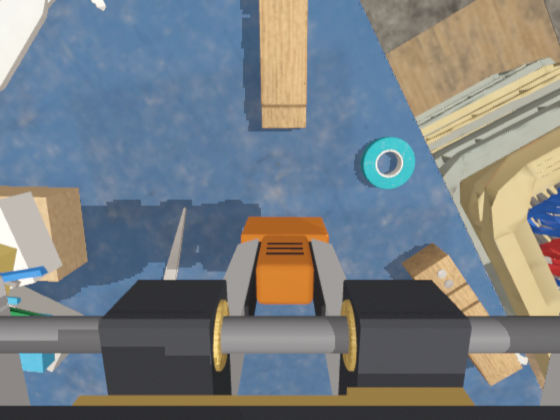

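The spacer is held upright. The free end of the fixed jig is visible at row 127, columns 262–306.

Run:
```python
from h import *
c=pickle.load(open('w2.pkl','rb'))
W=wmap(c)
for u in (270,285,300): 
    print(u,[W[v,u].round(1).tolist() for v in (60,100,115,120,123,125,127,129,132)])
print([W[90,u].round(1).tolist() for u in (256,259,262,265,285,300,303,305,307,309)])
print([W[10,u].round(1).tolist() for u in (256,259,262,265,285,300,303,305,307,309)])
q=jig(c,(240,0,330,140),33,40);print(q[:,1].min())
orange(c,(235,210,340,310))
m=W[215:305,240:330].reshape(-1,3);im=c['image'][215:305,240:330].reshape(-1,3)
crop(c,'w2c',220,0,340,135,5)
```

```text
270 [[441.8, 79.6, 36.7], [441.5, 50.7, 34.9], [441.1, 39.5, 28.6], [441.1, 35.6, 29.3], [441.1, 33.2, 29.6], [441.0, 31.7, 28.5], [441.0, 30.1, 28.5], [439.9, 28.3, 1.2], [439.8, 25.7, 1.2]]
285 [[453.3, 79.8, 35.6], [453.3, 50.8, 33.6], [453.3, 39.5, 29.4], [453.3, 35.6, 29.2], [453.3, 33.2, 28.8], [453.3, 31.7, 29.3], [453.3, 30.1, 29.2], [453.3, 28.3, -0.4], [453.3, 25.7, 2.2]]
300 [[464.8, 80.0, 34.5], [465.1, 50.8, 34.2], [465.4, 39.5, 30.3], [465.5, 35.6, 28.4], [465.5, 33.2, 29.4], [465.5, 31.7, 29.0], [465.5, 30.1, 30.2], [466.8, 28.3, 1.1], [466.9, 25.6, -0.0]]
[[428.0, 61.4, 1.4], [430.6, 61.4, 1.8], [435.4, 58.1, 35.9], [437.6, 58.2, 34.9], [453.3, 58.0, 36.3], [465.0, 58.3, 33.9], [467.3, 58.1, 35.2], [468.8, 58.0, 36.0], [472.6, 61.5, 0.7], [474.3, 61.5, 0.7]]
[[429.2, 124.3, 1.3], [434.0, 114.0, 35.9], [436.2, 114.4, 34.7], [438.4, 114.4, 34.8], [453.3, 114.0, 36.1], [nan, nan, nan], [466.7, 114.8, 33.4], [468.0, 114.1, 35.6], [469.7, 114.8, 33.5], [473.2, 124.3, 1.4]]
jig 4933 34.8 [array([451.8,  83.5]), array([36., 76.]), np.float64(0.1)]
45.52776329615728
```

View pics/w2c.png

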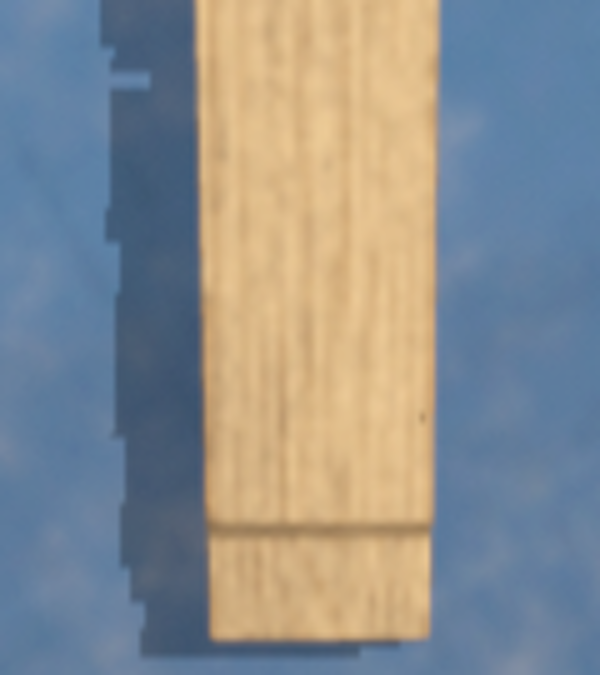

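Run:
```python
from h import *
plan((452,14,72),0,n=3)
```

```text
from [452.7 -36.6 159. ] 0.22 rows 3
2.9 1.69 -0.02 | 0.0013
2.9 1.68 -0.02 | 0.0012
2.9 1.69 -0.02 | 0.0013
end [451.99  14.02  71.96] -0.0
```

Request:
{"name": "drive_tool", "arguments": {"moves": [{"travel": [2.9, 1.7, 0], "twist": [0.002, 0, 0], "grip": 1}, {"travel": [2.9, 1.7, -0.05], "twist": [0, 0, 0], "grip": 1}, {"travel": [2.9, 1.6, 0], "twist": [0, 0, 0], "grip": 1}, {"travel": [0, 0, 0], "twist": [0, 0, 0], "grip": 1}, {"travel": [0, 0, 0], "twist": [0, 0, 0], "grip": 1}, {"travel": [0, 0, 0], "twist": [0, 0, 0], "grip": 1}]}}

```text
clock: 6.75
ee_pos: [452.9, 12.9, 73.0]
ee_rot: [[0.002, -0.001, 1.0], [-0.0, 1.0, 0.001], [-1.0, -0.0, 0.002]]
contact_force: [0.2, 0.2, -0.8]
grip_width: 0.277
```

Request:
{"name": "drive_tool", "arguments": {"moves": [{"travel": [0.4, 0, 0], "twist": [0, 0, 0], "grip": 1}, {"travel": [0.1, 0, 0], "twist": [0, 0, 0], "grip": 1}, {"travel": [0, 0, 0], "twist": [0, 0, 0], "grip": 1}, {"travel": [0, 0, 0], "twist": [0, 0, 0], "grip": 1}]}}

```text
clock: 7.15
ee_pos: [452.4, 12.6, 67.3]
ee_rot: [[0.001, -0.0, 1.0], [-0.0, 1.0, 0.0], [-1.0, -0.0, 0.001]]
contact_force: [0.1, 0.0, -1.1]
grip_width: 0.274
```

Request:
{"name": "drive_tool", "arguments": {"moves": [{"travel": [0.1, 0.4, 0], "twist": [0, 0, 0], "grip": 1}, {"travel": [0, 0.2, 0], "twist": [0, 0, 0], "grip": 1}, {"travel": [0, 0, 0], "twist": [0, 0, 0], "grip": 1}, {"travel": [0, 0, 0], "twist": [0, 0, 0], "grip": 1}]}}

```text
clock: 7.55
ee_pos: [452.4, 19.4, 66.1]
ee_rot: [[0.0, -0.002, 1.0], [0.0, 1.0, 0.002], [-1.0, 0.0, 0.0]]
contact_force: [-0.6, -0.2, 0.9]
grip_width: 0.276
```

Request:
{"name": "drive_tool", "arguments": {"moves": [{"travel": [0, 0.1, 0], "twist": [0, 0, 0], "grip": 1}, {"travel": [0, 0, 0], "twist": [0, 0, 0], "grip": 1}, {"travel": [0, 0, 0], "twist": [0, 0, 0], "grip": 1}]}}

```text
clock: 7.85
ee_pos: [452.3, 19.8, 66.0]
ee_rot: [[0.0, -0.001, 1.0], [-0.0, 1.0, 0.001], [-1.0, -0.0, 0.0]]
contact_force: [-0.8, -0.1, 1.0]
grip_width: 0.276
```

Request:
{"name": "drive_tool", "arguments": {"moves": [{"travel": [0, 0.1, 0], "twist": [0, 0, 0], "grip": 1}, {"travel": [0, 0, 0], "twist": [0, 0, 0], "grip": 1}, {"travel": [0, 0, 0], "twist": [0, 0, 0], "grip": 1}]}}

```text
clock: 8.15
ee_pos: [452.3, 20.0, 66.0]
ee_rot: [[-0.0, -0.0, 1.0], [-0.001, 1.0, 0.0], [-1.0, -0.001, -0.0]]
contact_force: [1.0, -3.8, 1.8]
grip_width: 0.276
```

Request:
{"name": "drive_tool", "arguments": {"moves": [{"travel": [0, 0, 0], "twist": [0, 0, 0], "grip": -0.2}, {"travel": [0, 0, 0], "twist": [0, 0, 0], "grip": -1}, {"travel": [0, 0, 0], "twist": [0, 0, 0], "grip": -1}, {"travel": [0, 0, 0], "twist": [0, 0, 0], "grip": -1}, {"travel": [0, 0, 0], "twist": [0, 0, 0], "grip": -1}]}}

```text
clock: 8.65
ee_pos: [452.2, 21.2, 66.0]
ee_rot: [[-0.0, -0.001, 1.0], [0.0, 1.0, 0.001], [-1.0, 0.0, -0.0]]
contact_force: [0.5, 0.1, -0.4]
grip_width: 0.664
```

Run:
```python
from h import *
c=pickle.load(open('top0.pkl','rb'));W=wmap(c).reshape(-1,3)
d=W[:,:2]-[628,-149.5];a=np.radians(36.8)
e1=d@[np.cos(a),np.sin(a)];e2=d@[-np.sin(a),np.cos(a)]
for lo in range(-110,130,20):
    print(lo,[float(np.round(np.nanmax(np.r_[W[(abs(e1-lo)<10)&(abs(e2-b)<10),2],-99]),0)) for b in range(-80,100,20)])
p,s=plan((452,10,160),0,n=2)
plan((590,-190,190),36.8,p=p,ps=s)
```

```text
-110 [9.0, 10.0, 7.0, 10.0, 8.0, 9.0, 12.0, 7.0, 9.0]
-90 [7.0, 7.0, 10.0, 10.0, 7.0, 9.0, 9.0, 9.0, 6.0]
-70 [10.0, 7.0, 9.0, 9.0, 9.0, 11.0, 7.0, 6.0, 6.0]
-50 [6.0, 12.0, 7.0, 7.0, 8.0, 7.0, 8.0, 9.0, 10.0]
-30 [7.0, 6.0, 11.0, 8.0, 8.0, 8.0, 10.0, 11.0, 7.0]
-10 [31.0, 38.0, 42.0, 44.0, 40.0, 48.0, 42.0, 46.0, 42.0]
10 [31.0, 40.0, 41.0, 41.0, 42.0, 44.0, 43.0, 41.0, 38.0]
30 [11.0, 7.0, 11.0, 9.0, 6.0, 9.0, 8.0, 9.0, 8.0]
50 [-37.0, -99.0, -99.0, -2.0, 7.0, 3.0, 5.0, 7.0, 9.0]
70 [-18.0, -19.0, -22.0, -22.0, -25.0, -21.0, -27.0, -99.0, -99.0]
90 [-23.0, -17.0, -21.0, -20.0, -21.0, -21.0, -19.0, -22.0, -99.0]
110 [-23.0, -21.0, -24.0, -20.0, -19.0, -20.0, -15.0, -20.0, -24.0]
from [452.2  21.2  66. ] 0.08 rows 2
-4.7 -0.56 -0.01 | 0.0007
-4.7 -0.56 -0.01 | 0.0006
end [452.03   9.98 159.96] 0.0
from [452.  10. 160.] 0.0 rows 6
-0.5 -3.33 2.3 | -0.107
-0.5 -3.56 1.93 | -0.1071
-0.5 -3.75 1.54 | -0.107
-0.5 -3.89 1.13 | -0.1071
-0.5 -3.98 0.71 | -0.107
-0.5 -4.04 0.27 | -0.1071
end [ 589.95 -190.    189.96] 36.8
```

Request:
{"name": "drive_tool", "arguments": {"moves": [{"travel": [-3.0, 0, 0], "twist": [0, 0, 0], "grip": -1}, {"travel": [-4.4, 0, 0], "twist": [0, 0, 0], "grip": -1}, {"travel": [-2.0, -1.1, 0], "twist": [0, 0, 0], "grip": -1}, {"travel": [-0.5, -3.3, 2.3], "twist": [-0.107, 0, 0], "grip": -1}, {"travel": [-0.5, -3.5, 2.0], "twist": [-0.107, 0, 0], "grip": -1}, {"travel": [-0.5, -3.7, 1.6], "twist": [-0.107, 0, 0], "grip": -1}, {"travel": [-0.5, -3.9, 1.1], "twist": [-0.107, 0, 0], "grip": -1}, {"travel": [-0.5, -4.0, 0.7], "twist": [-0.107, 0, 0], "grip": -1}, {"travel": [-0.5, -4.0, 0.3], "twist": [-0.107, 0, 0], "grip": -1}, {"travel": [0, 0, 0], "twist": [0, 0, 0], "grip": -1}]}}

```text
clock: 9.65
ee_pos: [593.3, -195.0, 189.7]
ee_rot: [[0.003, -0.595, 0.804], [-0.003, 0.804, 0.595], [-1.0, -0.004, 0.001]]
contact_force: [-0.0, -0.0, 0.0]
grip_width: 0.998
```

Request:
{"name": "drive_tool", "arguments": {"moves": [{"travel": [0, 0, 0], "twist": [0, 0, 0], "grip": -1}, {"travel": [0, 0, 0], "twist": [0, 0, 0], "grip": -1}]}}

```text
clock: 9.85
ee_pos: [590.5, -186.8, 189.7]
ee_rot: [[-0.001, -0.6, 0.8], [0.001, 0.8, 0.6], [-1.0, 0.002, -0.0]]
contact_force: [-0.5, -0.2, 0.0]
grip_width: 0.997
```

Run:
```python
from h import *
c=cap('wrist','w3');print(c['state']['ee_pos'],yaw(c['state']['ee_rot']),c['state']['grip_width'])
```

```text
[ 590.49133827 -186.76952048  189.66866337] 36.89743076685476 0.9968470555499269
```

View pics/w3.png

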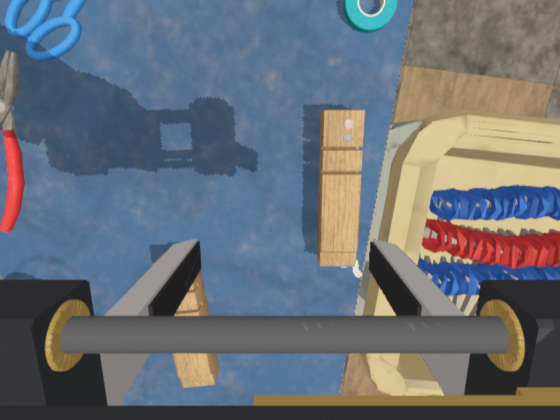

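Jig A is fully visible, at columns 319–363 and rows 110–266.

Run:
```python
from h import *
c=pickle.load(open('w3.pkl','rb'))
q=jig(c,(300,90,372,272),24,45)
a=np.radians(36.9);e1=q[:,:2]@[np.cos(a),np.sin(a)];e2=q[:,:2]@[-np.sin(a),np.cos(a)]
print(np.percentile(e1,[0.5,1,99,99.5]).round(1),np.percentile(e2,[0.2,.5,1,99,99.5,99.8]).round(1))
for t in np.linspace(np.min(e2)+8,np.max(e2)-8,6):
    m=abs(e2-t)<5;print(t.round(0),np.percentile(e1[m],[1,50,99]).round(1),np.median(q[m,2]).round(1))
crop(c,'w3c',300,95,380,280,4)
```

```text
jig 6012 34.7 [array([ 627.5, -149.5]), array([ 36.4, 150.3]), np.float64(36.8)]
[394.  394.1 429.5 429.8] [-570.9 -570.6 -569.6 -422.2 -421.3 -421.3]
-563.0 [394.  411.4 429.5] 29.7
-537.0 [394.1 411.1 429.2] 34.9
-510.0 [394.  410.9 429.6] 34.9
-483.0 [394.1 411.8 429.3] 34.6
-456.0 [394.2 411.7 429.6] 34.6
-429.0 [394.1 411.6 429.5] 34.8
```

View pics/w3c.png

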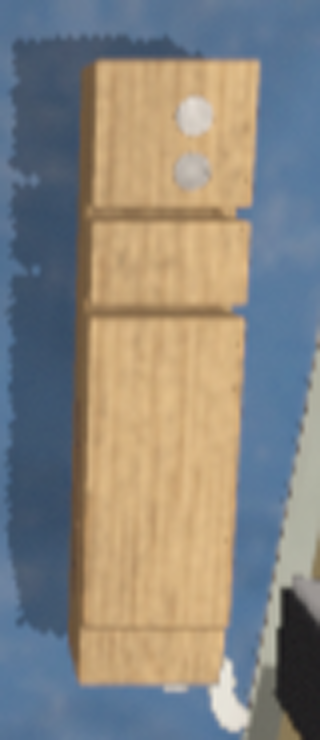

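Run:
```python
from h import *
plan((627.1,-149.4,80),36.8,n=3)
```

```text
from [ 590.6 -186.6  189.9] 36.94 rows 3
3.66 0.26 1.72 | 0.0008
3.66 0.26 1.72 | 0.0008
3.67 0.26 1.71 | 0.0008
end [ 627.1  -149.45   79.97] 36.8
```

Request:
{"name": "drive_tool", "arguments": {"moves": [{"travel": [3.7, 0.3, 1.7], "twist": [0.002, 0, 0], "grip": -1}, {"travel": [3.7, 0.3, 1.7], "twist": [0, 0, 0], "grip": -1}, {"travel": [3.6, 0.2, 1.7], "twist": [0, 0, 0], "grip": -1}, {"travel": [0, 0, 0], "twist": [0, 0, 0], "grip": -1}, {"travel": [0, 0, 0], "twist": [0, 0, 0], "grip": -1}, {"travel": [0, 0, 0], "twist": [0, 0, 0], "grip": -1}]}}

```text
clock: 10.5
ee_pos: [627.9, -151.8, 81.9]
ee_rot: [[0.002, -0.598, 0.802], [-0.001, 0.802, 0.598], [-1.0, -0.002, 0.001]]
contact_force: [-0.2, -0.7, 0.2]
grip_width: 0.995
```

Run:
```python
from h import *
plan((627.1,-149.4,27),36.8,n=2)
```

```text
from [ 627.9 -151.8   81.9] 36.72 rows 2
2.74 0.12 0.04 | -0.0007
2.75 0.12 0.04 | -0.0007
end [ 627.09 -149.43   26.99] 36.8
```

Request:
{"name": "drive_tool", "arguments": {"moves": [{"travel": [2.7, 0.1, 0], "twist": [0, 0, 0], "grip": -1}, {"travel": [2.7, 0.1, 0], "twist": [0, 0, 0], "grip": -1}, {"travel": [0, 0, 0], "twist": [0, 0, 0], "grip": -1}, {"travel": [0, 0, 0], "twist": [0, 0, 0], "grip": -1}, {"travel": [0, 0, 0], "twist": [0, 0, 0], "grip": -1}]}}

```text
clock: 11.0
ee_pos: [627.6, -150.3, 28.3]
ee_rot: [[0.003, -0.597, 0.802], [-0.001, 0.802, 0.597], [-1.0, -0.003, 0.002]]
contact_force: [-0.8, -0.7, 0.1]
grip_width: 0.997
```

Request:
{"name": "drive_tool", "arguments": {"moves": [{"travel": [0.2, 0.1, 0], "twist": [0, 0, 0], "grip": 1}, {"travel": [0, 0, 0], "twist": [0, 0, 0], "grip": 1}, {"travel": [0, 0, 0], "twist": [0, 0, 0], "grip": 1}, {"travel": [0, 0, 0], "twist": [0, 0, 0], "grip": 1}, {"travel": [0, 0, 0], "twist": [0, 0, 0], "grip": 1}, {"travel": [0, 0, 0], "twist": [0, 0, 0], "grip": 1}, {"travel": [0, 0, 0], "twist": [0, 0, 0], "grip": 1}, {"travel": [0, 0, 0], "twist": [0, 0, 0], "grip": 1}, {"travel": [0, 0, 0], "twist": [0, 0, 0], "grip": 1}, {"travel": [0, 0, 0], "twist": [0, 0, 0], "grip": 1}], "grip_force": 35}}

```text
clock: 12.0
ee_pos: [625.9, -148.7, 24.0]
ee_rot: [[0.001, -0.598, 0.801], [0.0, 0.801, 0.598], [-1.0, -0.0, 0.001]]
contact_force: [0.6, -0.7, -0.4]
grip_width: 0.387
```

Run:
```python
from h import *
s=ctrl.state();print(s['ee_pos'],yaw(s['ee_rot']),s['grip_width']*94,s['contact_force'])
p,ps=plan((627,-149.5,80),36.8,n=2)
plan((452,-100,80),0,p=p,ps=ps)
```

```text
[ 625.87329504 -148.68733735   23.97420186] 36.73116489289853 36.40215922123776 [ 0.60793949 -0.67179929 -0.42357851]
from [ 625.9 -148.7   24. ] 36.73 rows 2
-2.8 -0.07 0.02 | -0.0006
-2.8 -0.06 0.02 | -0.0006
end [ 626.97 -149.49   79.97] 36.8
from [ 627.  -149.5   80. ] 36.8 rows 5
-0.0 2.89 -2.21 | 0.1285
-0.0 2.58 -2.56 | 0.1284
-0.0 2.23 -2.87 | 0.1285
-0.0 1.85 -3.13 | 0.1284
-0.0 1.43 -3.35 | 0.1285
end [451.98 -99.99  79.97] -0.0
```

Request:
{"name": "drive_tool", "arguments": {"moves": [{"travel": [-1.5, 0, 0], "twist": [0, 0, 0], "grip": 1}, {"travel": [-2.0, 0, 0], "twist": [0, 0, 0], "grip": 1}, {"travel": [-2.1, 0, 0], "twist": [0, 0, 0], "grip": 1}, {"travel": [0, 2.9, -2.2], "twist": [0.128, 0, 0], "grip": 1}, {"travel": [0, 2.6, -2.6], "twist": [0.128, 0, 0], "grip": 1}, {"travel": [0, 2.2, -2.9], "twist": [0.128, 0, 0], "grip": 1}, {"travel": [0, 1.9, -3.1], "twist": [0.128, 0, 0], "grip": 1}, {"travel": [0, 1.4, -3.3], "twist": [0.128, 0, 0], "grip": 1}, {"travel": [0, 0, 0], "twist": [0, 0, 0], "grip": 1}, {"travel": [0, 0, 0], "twist": [0, 0, 0], "grip": 1}]}}

```text
clock: 13.0
ee_pos: [450.4, -99.2, 80.8]
ee_rot: [[0.0, -0.002, 1.0], [-0.001, 1.0, 0.002], [-1.0, -0.001, 0.0]]
contact_force: [1.0, -0.5, -3.5]
grip_width: 0.382
```

Run:
```python
from h import *
c=cap('wrist','w4');print(c['state']['ee_pos'],yaw(c['state']['ee_rot']),c['state']['grip_width'],c['state']['contact_force'])
orange(c,(200,0,380,150))
W=wmap(c)
print([W[v,284].round(1).tolist() for v in range(0,270,12)])
plan((452,-74,28),0,n=2)
```

```text
[450.41407615 -99.23445887  80.79310696] 0.13562295905525792 0.38195307729044864 [ 0.9858052  -0.49892992 -3.46687459]
orange 78 649 82.9 [array([452.7,  14. ]), array([10.2, 25.8]), np.float64(89.2)]
orange 36 696 40.4 [array([452.2,  18.8]), array([19.8, 48.7]), np.float64(89.4)]
[[450.4, 18.5, 84.9], [450.4, 14.1, 85.3], [450.4, 10.3, 82.9], [450.4, 8.9, 69.5], [450.3, 9.4, 42.8], [450.3, 9.1, 10.5], [450.3, 3.5, 0.9], [450.3, -3.9, 1.4], [450.3, -11.3, 1.1], [450.3, -18.9, -0.1], [450.4, -28.2, 91.2], [450.4, -33.1, 92.0], [450.4, -38.0, 91.4], [450.4, -43.1, 91.3], [450.4, -48.2, 91.5], [450.4, -53.4, 91.4], [450.4, -60.6, 81.5], [450.4, -64.0, 91.8], [450.4, -69.6, 91.1], [450.4, -75.2, 91.2], [450.4, -82.3, 86.9], [450.4, -86.6, 91.3], [450.4, -92.6, 91.0]]
from [451.9 -99.4  80.8] 0.11 rows 2
2.64 1.27 0.01 | 0.001
2.64 1.27 0.01 | 0.0009
end [452.02 -74.03  27.95] 0.0
```

View pics/w4.png

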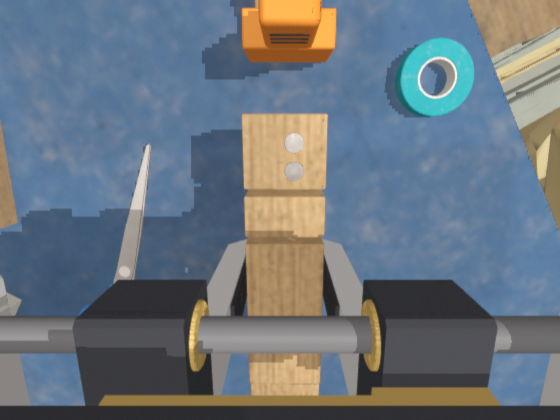

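Request:
{"name": "drive_tool", "arguments": {"moves": [{"travel": [2.0, 1.2, 0], "twist": [0, 0, 0], "grip": 1}, {"travel": [2.0, 1.2, 0], "twist": [0, 0, 0], "grip": 1}, {"travel": [1.2, 0, 0], "twist": [0, 0, 0], "grip": 1}, {"travel": [0.2, 0, 0], "twist": [0, 0, 0], "grip": 1}, {"travel": [0, 0, 0], "twist": [0, 0, 0], "grip": 1}, {"travel": [0, 0, 0], "twist": [0, 0, 0], "grip": 1}]}}

```text
clock: 13.65
ee_pos: [451.3, -76.2, 26.5]
ee_rot: [[0.001, 0.0, 1.0], [-0.0, 1.0, -0.0], [-1.0, -0.0, 0.001]]
contact_force: [0.4, -0.2, -3.0]
grip_width: 0.378
```

Request:
{"name": "drive_tool", "arguments": {"moves": [{"travel": [0.15, 0.2, 0.05], "twist": [0, 0, 0], "grip": 1}, {"travel": [0.05, 0.2, 0], "twist": [0, 0, 0], "grip": 1}, {"travel": [0, 0.3, 0], "twist": [0, 0, 0], "grip": 1}, {"travel": [0, 0.2, 0], "twist": [0, 0, 0], "grip": 1}, {"travel": [0, 0, 0], "twist": [0, 0, 0], "grip": 1}, {"travel": [0, 0, 0], "twist": [0, 0, 0], "grip": 1}, {"travel": [0, 0, 0], "twist": [0, 0, 0], "grip": 1}]}}

```text
clock: 14.35
ee_pos: [451.1, -66.4, 24.0]
ee_rot: [[0.0, -0.001, 1.0], [-0.0, 1.0, 0.001], [-1.0, -0.0, 0.0]]
contact_force: [-0.2, -0.9, -3.0]
grip_width: 0.376
```

Request:
{"name": "drive_tool", "arguments": {"moves": [{"travel": [0, 0.1, 0.05], "twist": [0, 0, 0], "grip": 1}, {"travel": [0, 0, 0], "twist": [0, 0, 0], "grip": 1}, {"travel": [0, 0, 0], "twist": [0, 0, 0], "grip": 1}]}}

```text
clock: 14.65
ee_pos: [451.7, -65.3, 24.0]
ee_rot: [[0.0, -0.001, 1.0], [-0.0, 1.0, 0.001], [-1.0, -0.0, 0.0]]
contact_force: [-0.1, 0.2, -3.6]
grip_width: 0.38
```

Request:
{"name": "drive_tool", "arguments": {"moves": [{"travel": [0, 0.1, 0], "twist": [0, 0, 0], "grip": 1}, {"travel": [0, 0, 0], "twist": [0, 0, 0], "grip": 1}, {"travel": [0, 0, 0], "twist": [0, 0, 0], "grip": 1}]}}

```text
clock: 14.95
ee_pos: [451.6, -64.3, 24.0]
ee_rot: [[-0.0, -0.001, 1.0], [0.0, 1.0, 0.001], [-1.0, 0.0, -0.0]]
contact_force: [0.0, 1.1, -4.1]
grip_width: 0.378
```

Request:
{"name": "drive_tool", "arguments": {"moves": [{"travel": [0, 0.1, 0], "twist": [0, 0, 0], "grip": 1}, {"travel": [0, 0, 0], "twist": [0, 0, 0], "grip": 1}, {"travel": [0, 0, 0], "twist": [0, 0, 0], "grip": 1}]}}

```text
clock: 15.25
ee_pos: [451.6, -64.2, 24.0]
ee_rot: [[-0.0, -0.0, 1.0], [-0.001, 1.0, 0.0], [-1.0, -0.001, -0.0]]
contact_force: [-0.6, -3.3, -3.8]
grip_width: 0.381
```

Request:
{"name": "drive_tool", "arguments": {"moves": [{"travel": [0.05, 0, 0], "twist": [0, 0, 0], "grip": 1}, {"travel": [0.05, 0, 0], "twist": [0, 0, 0], "grip": 1}, {"travel": [0, 0, 0], "twist": [0, 0, 0], "grip": 1}, {"travel": [0, 0, 0], "twist": [0, 0, 0], "grip": 1}]}}

```text
clock: 15.65
ee_pos: [451.6, -64.2, 23.9]
ee_rot: [[0.0, -0.0, 1.0], [-0.001, 1.0, 0.0], [-1.0, -0.001, 0.0]]
contact_force: [-2.2, -4.3, 9.2]
grip_width: 0.381
```

Request:
{"name": "drive_tool", "arguments": {"moves": [{"travel": [-0.08, 0, 0], "twist": [0, 0, 0], "grip": 1}, {"travel": [0, 0, 0], "twist": [0, 0, 0], "grip": 1}, {"travel": [0, 0, 0], "twist": [0, 0, 0], "grip": -1}, {"travel": [0, 0, 0], "twist": [0, 0, 0], "grip": -1}, {"travel": [0, 0, 0], "twist": [0, 0, 0], "grip": -1}, {"travel": [0, 0, 0], "twist": [0, 0, 0], "grip": -1}, {"travel": [-2, 0, 0], "twist": [0, 0, 0], "grip": -1}, {"travel": [-4, -1, 0], "twist": [0, 0, 0], "grip": -1}, {"travel": [-4, -2.5, 0], "twist": [0, 0, 0], "grip": -1}, {"travel": [-4, -2.5, 0], "twist": [0, 0, 0], "grip": -1}]}}

```text
clock: 16.65
ee_pos: [451.4, -123.2, 165.3]
ee_rot: [[-0.0, -0.003, 1.0], [0.001, 1.0, 0.003], [-1.0, 0.001, -0.0]]
contact_force: [0.5, -1.5, -0.3]
grip_width: 0.991
```

Request:
{"name": "drive_tool", "arguments": {"moves": [{"travel": [0, 0, 0], "twist": [0, 0, 0], "grip": -1}, {"travel": [0, 0, 0], "twist": [0, 0, 0], "grip": -1}, {"travel": [0, 0, 0], "twist": [0, 0, 0], "grip": -1}]}}

```text
clock: 16.95
ee_pos: [450.8, -122.3, 162.9]
ee_rot: [[-0.002, -0.002, 1.0], [0.001, 1.0, 0.002], [-1.0, 0.001, -0.002]]
contact_force: [-0.3, 0.5, 0.6]
grip_width: 0.999
```

Run:
```python
from h import *
c=cap('wrist','w5');print(c['state']['ee_pos'],yaw(c['state']['ee_rot']),c['state']['grip_width'],c['state']['contact_force'])
W=wmap(c)
crop(c,'w5c',210,0,360,300,2)
```

```text
[ 450.8265693  -122.30650159  162.88630017] 0.12730263316381474 0.9987236653417966 [-0.31257741  0.46356683  0.61972289]
```

View pics/w5.png

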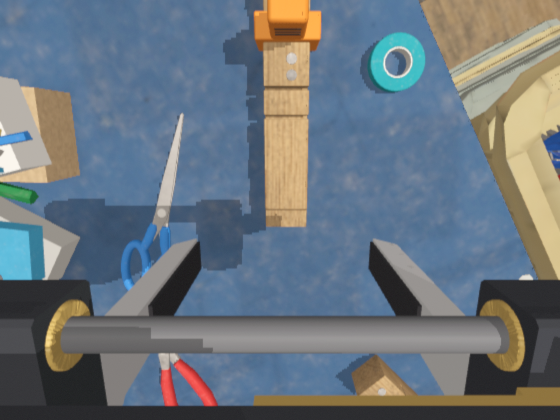

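Jig A lies closed up against the spacer. Its free end is at row 226, columns 266–307.

Run:
```python
from h import *
c=pickle.load(open('w5.pkl','rb'))
W=wmap(c);q=W[45:235,250:325].reshape(-1,3);q=q[(q[:,2]>26)&(q[:,2]<38)]
print(q[:,1].min(),q[:,1].max())
for y in range(-135,5,15):
    m=abs(q[:,1]-y)<5;print(y,np.percentile(q[m,0],[1,99]).round(1),np.percentile(q[m,0],[1,99]).mean().round(1),np.median(q[m,2]).round(1))
orange(c,(240,0,335,60))
for v in (216,220,223,225,226,227,228,230): print(v,W[v,286].round(1))
for v in range(30,50,2): print(v,W[v,275].round(1),W[v,295].round(1))
```

```text
-140.11872023172413 7.306675139674496
-135 [434.6 469.1] 451.9 29.5
-120 [434.2 469.4] 451.8 34.5
-105 [434.3 469.2] 451.8 34.8
-90 [434.6 469.8] 452.2 34.8
-75 [434.7 469.5] 452.1 34.8
-60 [434.1 469.3] 451.7 34.8
-45 [434.4 469.8] 452.1 34.7
-30 [434.5 469.6] 452.0 34.8
-15 [434.7 469.3] 452.0 34.9
0 [434.2 469.9] 452.0 34.9
orange 78 348 83.4 [array([452.8,  15.5]), array([13.3, 26. ]), np.float64(89.3)]
orange 36 576 40.7 [array([452.7,  18.2]), array([18.9, 49.4]), np.float64(89.1)]
216 [ 452.3 -130.3   29.5]
220 [ 452.3 -133.8   30.3]
223 [ 452.3 -136.7   29.6]
225 [ 452.3 -138.8   28.8]
226 [ 452.3 -139.7   29. ]
227 [nan nan nan]
228 [ 452.4 -149.8    1.2]
230 [ 4.524e+02 -1.521e+02  4.000e-01]
30 [444.4   9.4  67.6] [457.9   9.3  67.8]
32 [444.4   8.8  65.2] [458.1   9.1  63.6]
34 [444.2   9.3  57.8] [458.2   8.9  59.4]
36 [444.    9.3  52.2] [458.4   9.2  52.6]
38 [443.8   9.4  46.3] [nan nan nan]
40 [443.6   9.5  39.8] [458.7   9.5  39.7]
42 [443.5   9.4  33.8] [458.9   9.4  33.9]
44 [443.5   7.6  35.5] [458.9   7.6  35.6]
46 [443.5   6.3  35.3] [458.9   6.2  35.5]
48 [443.5   5.   34.4] [458.9   4.8  35.5]
```

Run:
```python
from h import *
plan((452.3,19.8,130),0,n=3)
```

```text
from [ 450.7 -122.   162.6] 0.17 rows 3
1.09 4.73 0.07 | 0.001
1.09 4.72 0.06 | 0.001
1.08 4.73 0.05 | 0.001
end [452.27  19.78 130.03] -0.0
```

Request:
{"name": "drive_tool", "arguments": {"moves": [{"travel": [1.1, 4.7, 0.1], "twist": [0.003, 0, 0], "grip": -1}, {"travel": [1.1, 4.7, 0.1], "twist": [0, 0, 0], "grip": -1}, {"travel": [1.1, 4.8, 0], "twist": [0, 0, 0], "grip": -1}, {"travel": [0, 0, 0], "twist": [0, 0, 0], "grip": -1}, {"travel": [0, 0, 0], "twist": [0, 0, 0], "grip": -1}, {"travel": [0, 0, 0], "twist": [0, 0, 0], "grip": -1}]}}

```text
clock: 17.6
ee_pos: [453.2, 18.0, 130.1]
ee_rot: [[-0.002, 0.002, 1.0], [-0.001, 1.0, -0.002], [-1.0, -0.001, -0.002]]
contact_force: [-0.5, 0.1, -0.7]
grip_width: 0.999
```

Request:
{"name": "drive_tool", "arguments": {"moves": [{"travel": [3.0, 0.05, 0], "twist": [0, 0, 0], "grip": -1}, {"travel": [3.0, 0, -0.05], "twist": [0, 0, 0], "grip": -1}, {"travel": [0.4, 0, 0], "twist": [0, 0, 0], "grip": -1}, {"travel": [0, 0, 0], "twist": [0, 0, 0], "grip": -1}, {"travel": [0, 0, 0], "twist": [0, 0, 0], "grip": -1}]}}

```text
clock: 18.1
ee_pos: [454.0, 18.5, 67.6]
ee_rot: [[0.001, 0.003, 1.0], [-0.0, 1.0, -0.003], [-1.0, -0.0, 0.001]]
contact_force: [-0.9, -0.4, 0.2]
grip_width: 1.002
```

Request:
{"name": "drive_tool", "arguments": {"moves": [{"travel": [0.15, 0.1, -0.15], "twist": [-0.002, 0, 0], "grip": -1}, {"travel": [0, 0, 0], "twist": [0, 0, 0], "grip": -1}, {"travel": [0, 0, 0], "twist": [0, 0, 0], "grip": 0}, {"travel": [0, 0, 0], "twist": [0, 0, 0], "grip": 0.3}, {"travel": [0, 0, 0], "twist": [0, 0, 0], "grip": 1}, {"travel": [0, 0, 0], "twist": [0, 0, 0], "grip": 1}, {"travel": [0, 0, 0], "twist": [0, 0, 0], "grip": 1}, {"travel": [0, 0, 0], "twist": [0, 0, 0], "grip": 1}, {"travel": [0, 0, 0], "twist": [0, 0, 0], "grip": 1}, {"travel": [0, 0, 0], "twist": [0, 0, 0], "grip": 1}], "grip_force": 20}}

```text
clock: 19.1
ee_pos: [451.8, 20.2, 65.3]
ee_rot: [[0.0, -0.0, 1.0], [0.0, 1.0, 0.0], [-1.0, 0.0, 0.0]]
contact_force: [0.2, -0.1, 0.0]
grip_width: 0.355
```

Request:
{"name": "drive_tool", "arguments": {"moves": [{"travel": [0, 0, 0], "twist": [0, 0, 0], "grip": 1}, {"travel": [0, 0, 0], "twist": [0, 0, 0], "grip": 1}, {"travel": [0, 0, 0], "twist": [0, 0, 0], "grip": 1}, {"travel": [0, 0, 0], "twist": [0, 0, 0], "grip": 1}]}}

```text
clock: 19.5
ee_pos: [452.0, 20.2, 65.3]
ee_rot: [[0.0, 0.0, 1.0], [0.0, 1.0, -0.0], [-1.0, 0.0, 0.0]]
contact_force: [0.1, -0.8, -0.4]
grip_width: 0.278
```

Request:
{"name": "drive_tool", "arguments": {"moves": [{"travel": [-1.0, 0, 0], "twist": [0, 0, 0], "grip": 1}, {"travel": [-2.0, 0, 0], "twist": [0, 0, 0], "grip": 1}, {"travel": [-3.5, 0, 0], "twist": [0, 0, 0], "grip": 1}, {"travel": [-0.3, -4.0, 0], "twist": [0, 0, 0], "grip": 1}, {"travel": [0, -4.5, 0], "twist": [0, 0, 0], "grip": 1}, {"travel": [0, -4.5, 0], "twist": [0, 0, 0], "grip": 1}, {"travel": [0, -4.0, 0], "twist": [0, 0, 0], "grip": 1}, {"travel": [0, -1.0, 0], "twist": [0, 0, 0], "grip": 1}, {"travel": [0, 0, 0], "twist": [0, 0, 0], "grip": 1}, {"travel": [0, 0, 0], "twist": [0, 0, 0], "grip": 1}]}}

```text
clock: 20.5
ee_pos: [451.8, -158.4, 133.6]
ee_rot: [[0.0, -0.001, 1.0], [0.001, 1.0, 0.001], [-1.0, 0.001, 0.0]]
contact_force: [0.2, -0.4, -1.4]
grip_width: 0.278
```

Request:
{"name": "drive_tool", "arguments": {"moves": [{"travel": [0, 0, 0], "twist": [0, 0, 0], "grip": 1}]}}

```text
clock: 20.6
ee_pos: [452.0, -157.7, 133.5]
ee_rot: [[0.0, -0.003, 1.0], [0.001, 1.0, 0.003], [-1.0, 0.001, 0.0]]
contact_force: [0.1, -0.5, -0.7]
grip_width: 0.279
```

Run:
```python
from h import *
c=cap('wrist','w6');print(c['state']['ee_pos'],yaw(c['state']['ee_rot']),c['state']['grip_width'],c['state']['contact_force'])
W=wmap(c)
q=W[0:200,240:330].reshape(-1,3);q=q[(q[:,2]>26)&(q[:,2]<38)]
print(q[:,1].min(),np.percentile(q[:,0],[1,99]))
for v in range(120,290,6): print(v,W[v,284].round(1),end=' ')
EOF
```

```text
[ 452.0318366  -157.71210102  133.52971314] 0.1826746124866042 0.2794908232841848 [ 0.14091985 -0.48496597 -0.6854335 ]
-140.89929383799355 [434.33594743 469.6226334 ]
120 [451.9 -84.7  34.2] 126 [451.9 -88.9  34.8] 132 [451.9 -93.2  34.1] 138 [451.9 -97.4  34.7] 144 [ 451.9 -101.8   34.6] 150 [ 451.9 -106.1   34.8] 156 [ 451.9 -110.6   34.2] 162 [ 451.9 -115.    34.4] 168 [ 451.9 -119.4   35.2] 174 [ 451.9 -124.5   30.8] 180 [ 451.9 -129.2   30.4] 186 [ 452.  -133.8   30.7] 192 [ 452.  -139.    28.1] 198 [ 4.520e+02 -1.495e+02  3.000e-01] 204 [ 4.520e+02 -1.549e+02  1.000e-01] 210 [ 452.  -160.2    0.7] 216 [ 452.  -166.    -0.7] 222 [ 452.  -148.2   82.1] 228 [ 452.  -148.6   94.3] 234 [ 452.  -148.6  105.9] 240 [ 452.  -148.6  116.6] 246 [ 452.  -148.4  126.8] 252 [ 452.  -149.   133.7] 258 [ 452.1 -148.7  142.4] 264 [ 452.1 -148.4  150.3] 270 [ 452.1 -150.8  151.3] 276 [ 452.1 -152.5  153.9] 282 [ 452.1 -156.   152.4] 288 [ 452.1 -158.5  153.2] Traceback (most recent call last):
  File "<stdin>", line 7, in <module>
NameError: name 'EOF' is not defined
```

View pics/w6.png

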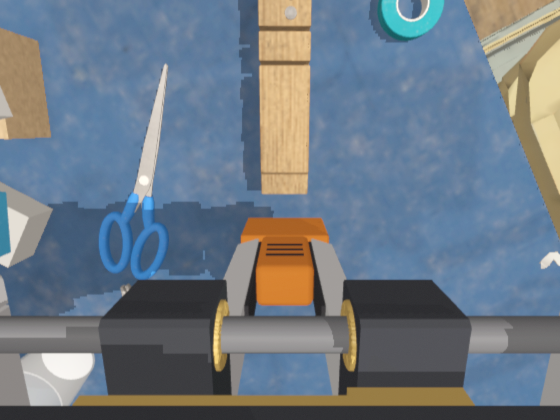

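Run:
```python
from h import *
plan((452,-150.5,68),0,n=2)
```

```text
from [ 452.  -157.9  133.5] 0.19 rows 2
3.27 0.37 -0.0 | 0.0016
3.28 0.37 -0.0 | 0.0017
end [ 452.03 -150.46   67.99] -0.0
```

Request:
{"name": "drive_tool", "arguments": {"moves": [{"travel": [3.0, 0.2, 0], "twist": [0.003, 0, 0], "grip": 1}, {"travel": [3.0, 0.1, 0], "twist": [0, 0, 0], "grip": 1}, {"travel": [0.5, 0, 0], "twist": [0, 0, 0], "grip": 1}, {"travel": [0, 0, 0], "twist": [0, 0, 0], "grip": 1}, {"travel": [0, 0, 0], "twist": [0, 0, 0], "grip": 1}, {"travel": [0, 0, 0], "twist": [0, 0, 0], "grip": 1}]}}

```text
clock: 21.25
ee_pos: [452.8, -156.9, 69.4]
ee_rot: [[0.002, 0.003, 1.0], [-0.001, 1.0, -0.003], [-1.0, -0.001, 0.002]]
contact_force: [0.2, -0.1, -0.6]
grip_width: 0.279
```

Request:
{"name": "drive_tool", "arguments": {"moves": [{"travel": [0.3, 0.2, -0.05], "twist": [0, 0, 0], "grip": 1}, {"travel": [0, 0, 0], "twist": [0, 0, 0], "grip": 1}, {"travel": [0, 0, 0], "twist": [0, 0, 0], "grip": 1}, {"travel": [0, 0, 0], "twist": [0, 0, 0], "grip": 1}]}}

```text
clock: 21.65
ee_pos: [451.5, -154.9, 65.4]
ee_rot: [[0.0, 0.003, 1.0], [-0.0, 1.0, -0.003], [-1.0, -0.0, 0.0]]
contact_force: [0.2, -0.7, -0.7]
grip_width: 0.275
```

Request:
{"name": "drive_tool", "arguments": {"moves": [{"travel": [0, 0.2, 0], "twist": [0, 0, 0], "grip": 1}, {"travel": [0, 0, 0], "twist": [0, 0, 0], "grip": 1}, {"travel": [0, 0, 0], "twist": [0, 0, 0], "grip": 1}, {"travel": [0, 0, 0], "twist": [0, 0, 0], "grip": 1}]}}

```text
clock: 22.05
ee_pos: [451.3, -152.8, 65.3]
ee_rot: [[-0.0, 0.003, 1.0], [-0.0, 1.0, -0.003], [-1.0, -0.0, -0.0]]
contact_force: [0.5, 0.0, -0.9]
grip_width: 0.274
```

Request:
{"name": "drive_tool", "arguments": {"moves": [{"travel": [0, 0.15, 0.05], "twist": [-0.003, 0, 0], "grip": 1}, {"travel": [0, 0.05, 0], "twist": [0, 0, 0], "grip": 1}, {"travel": [0, 0, 0], "twist": [0, 0, 0], "grip": 1}, {"travel": [0, 0, 0], "twist": [0, 0, 0], "grip": 1}]}}

```text
clock: 22.45
ee_pos: [451.9, -150.8, 65.3]
ee_rot: [[-0.0, -0.0, 1.0], [-0.0, 1.0, 0.0], [-1.0, -0.0, -0.0]]
contact_force: [0.4, 0.2, -0.7]
grip_width: 0.275
```

Request:
{"name": "drive_tool", "arguments": {"moves": [{"travel": [0, 0.05, 0], "twist": [0, 0, 0], "grip": 1}, {"travel": [0, 0, 0], "twist": [0, 0, 0], "grip": 1}, {"travel": [0, 0, 0], "twist": [0, 0, 0], "grip": -1}, {"travel": [0, 0, 0], "twist": [0, 0, 0], "grip": -1}, {"travel": [0, 0, 0], "twist": [0, 0, 0], "grip": -1}, {"travel": [0, 0, 0], "twist": [0, 0, 0], "grip": -1}, {"travel": [0, 0, 0], "twist": [0, 0, 0], "grip": -1}, {"travel": [-3, 0, 0], "twist": [0, 0, 0], "grip": -1}, {"travel": [-4.5, 0, 0], "twist": [0, 0, 0], "grip": -1}, {"travel": [-2, 0, 0], "twist": [0, 0, 0], "grip": -1}]}}

```text
clock: 23.45
ee_pos: [453.1, -150.3, 163.0]
ee_rot: [[0.003, -0.0, 1.0], [-0.001, 1.0, 0.0], [-1.0, -0.001, 0.003]]
contact_force: [0.8, -0.6, -0.3]
grip_width: 0.921
```

Run:
```python
from h import *
s=ctrl.state();print(s['clock'],s['contact_force'])
plan((594,-363,190),43.9)
```

```text
23.45 [ 0.8428976  -0.61708671 -0.26368237]
from [ 453.1 -150.3  163. ] 0.01 rows 6
-0.45 -3.55 2.35 | -0.1277
-0.45 -3.81 1.87 | -0.1276
-0.45 -4.02 1.38 | -0.1277
-0.45 -4.17 0.85 | -0.1276
-0.45 -4.24 0.32 | -0.1277
-0.45 -4.25 -0.23 | -0.1277
end [ 594.01 -363.04  189.98] 43.9
```

Request:
{"name": "drive_tool", "arguments": {"moves": [{"travel": [-0.5, -3.5, 2.3], "twist": [-0.128, 0, 0], "grip": -1}, {"travel": [-0.5, -3.8, 1.9], "twist": [-0.128, 0, 0], "grip": -1}, {"travel": [-0.5, -4.0, 1.4], "twist": [-0.128, 0, 0], "grip": -1}, {"travel": [-0.4, -4.2, 0.9], "twist": [-0.128, 0, 0], "grip": -1}, {"travel": [-0.4, -4.2, 0.3], "twist": [-0.128, 0, 0], "grip": -1}, {"travel": [-0.4, -4.2, -0.2], "twist": [-0.128, 0, 0], "grip": -1}, {"travel": [0, 0, 0], "twist": [0, 0, 0], "grip": -1}, {"travel": [0, 0, 0], "twist": [0, 0, 0], "grip": -1}, {"travel": [0, 0, 0], "twist": [0, 0, 0], "grip": -1}, {"travel": [0, 0, 0], "twist": [0, 0, 0], "grip": -1}]}}

```text
clock: 24.45
ee_pos: [592.7, -359.8, 187.5]
ee_rot: [[-0.001, -0.696, 0.718], [0.0, 0.718, 0.696], [-1.0, 0.001, -0.0]]
contact_force: [0.6, 0.1, -0.7]
grip_width: 1.0
```

Run:
```python
from h import *
c=cap('wrist','w7');print(c['state']['ee_pos'],yaw(c['state']['ee_rot']),c['state']['grip_width'])
cap('top','top7')
```

```text
[ 592.65860499 -359.83672662  187.52708136] 44.09652520318775 1.0004638787553046
```

View pics/w7.png

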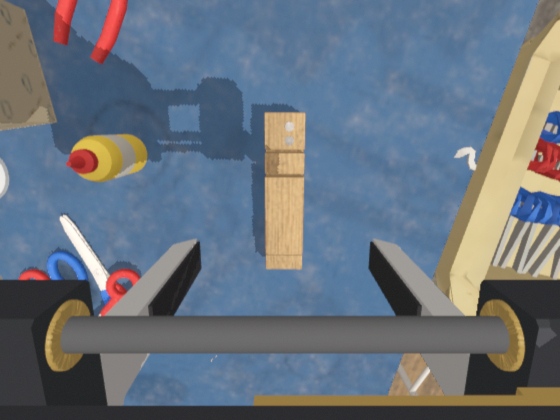

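Jig B is at columns 265–305, rows 112–269.

Run:
```python
from h import *
c=pickle.load(open('w7.pkl','rb'))
q=jig(c,(245,90,325,285),24,45)
a=np.radians(43.9);e1=q[:,:2]@[np.cos(a),np.sin(a)];e2=q[:,:2]@[-np.sin(a),np.cos(a)]
for t in np.linspace(np.min(e2)+8,np.max(e2)-8,6):
    m=abs(e2-t)<5;print(t.round(0),np.percentile(e1[m],[1,50,99]).round(1),np.median(q[m,2]).round(1))
l,h=np.percentile(e1,[.5,99.5]);E1=(l+h)/2;l2,h2=np.percentile(e2,[.2,99.8]);E2=(l2+h2)/2;print(l2,h2)
P=E1*np.array([np.cos(a),np.sin(a)])+E2*np.array([-np.sin(a),np.cos(a)]);print(P)
plan((P[0],P[1],80),43.9,n=3)
```

```text
jig 5866 34.7 [array([ 588.6, -356.9]), array([ 35.9, 150.2]), np.float64(43.4)]
-732.0 [158.9 175.7 193.5] 29.7
-706.0 [158.5 176.6 193.9] 34.8
-679.0 [158.8 176.6 194.3] 34.8
-652.0 [159.1 177.5 194. ] 34.7
-625.0 [159.4 176.5 194.5] 34.6
-598.0 [159.7 177.3 194.1] 34.9
-739.6036770290605 -590.3140327516932
[ 588.24651612 -356.76531612]
from [ 592.8 -360.3  187.7] 44.08 rows 3
3.59 0.19 -0.03 | 0.001
3.59 0.19 -0.02 | 0.0011
3.59 0.19 -0.03 | 0.001
end [ 588.28 -356.79   80.02] 43.9
```

Request:
{"name": "drive_tool", "arguments": {"moves": [{"travel": [3.6, 0.2, 0], "twist": [0.01, 0, 0], "grip": -1}, {"travel": [3.6, 0.2, 0], "twist": [0, 0, 0], "grip": -1}, {"travel": [3.6, 0.2, 0], "twist": [0, 0, 0], "grip": -1}, {"travel": [0, 0, 0], "twist": [0, 0, 0], "grip": -1}, {"travel": [0, 0, 0], "twist": [0, 0, 0], "grip": -1}, {"travel": [0, 0, 0], "twist": [0, 0, 0], "grip": -1}]}}

```text
clock: 25.15
ee_pos: [590.6, -357.3, 81.8]
ee_rot: [[0.004, -0.687, 0.726], [-0.001, 0.726, 0.687], [-1.0, -0.004, 0.002]]
contact_force: [0.4, 0.9, 0.4]
grip_width: 1.002
```

Run:
```python
from h import *
plan((588.4,-356.8,26),43.5,n=2)
```

```text
from [ 590.6 -357.3   81.8] 43.43 rows 2
2.79 0.09 -0.06 | -0.0006
2.79 0.1 -0.06 | -0.0006
end [ 588.38 -356.78   25.99] 43.5
```

Request:
{"name": "drive_tool", "arguments": {"moves": [{"travel": [2.7, 0.1, -0.05], "twist": [0, 0, 0], "grip": -1}, {"travel": [2.7, 0.1, -0.05], "twist": [0, 0, 0], "grip": -1}, {"travel": [0, 0, 0], "twist": [0, 0, 0], "grip": -1}, {"travel": [0, 0, 0], "twist": [0, 0, 0], "grip": -1}, {"travel": [0, 0, 0], "twist": [0, 0, 0], "grip": -1}]}}

```text
clock: 25.65
ee_pos: [588.5, -356.8, 27.8]
ee_rot: [[0.004, -0.687, 0.726], [-0.002, 0.726, 0.687], [-1.0, -0.004, 0.002]]
contact_force: [0.6, 0.3, -0.1]
grip_width: 0.999
```

Request:
{"name": "drive_tool", "arguments": {"moves": [{"travel": [0.2, 0, 0], "twist": [0, 0, 0], "grip": 1}, {"travel": [0, 0, 0], "twist": [0, 0, 0], "grip": 1}, {"travel": [0, 0, 0], "twist": [0, 0, 0], "grip": 1}, {"travel": [0, 0, 0], "twist": [0, 0, 0], "grip": 1}, {"travel": [0, 0, 0], "twist": [0, 0, 0], "grip": 1}, {"travel": [0, 0, 0], "twist": [0, 0, 0], "grip": 1}, {"travel": [0, 0, 0], "twist": [0, 0, 0], "grip": 1}, {"travel": [0, 0, 0], "twist": [0, 0, 0], "grip": 1}, {"travel": [0, 0, 0], "twist": [0, 0, 0], "grip": 1}, {"travel": [0, 0, 0], "twist": [0, 0, 0], "grip": 1}], "grip_force": 35}}

```text
clock: 26.65
ee_pos: [587.1, -356.0, 23.3]
ee_rot: [[0.001, -0.688, 0.726], [0.0, 0.726, 0.688], [-1.0, -0.0, 0.001]]
contact_force: [0.8, 0.7, -1.5]
grip_width: 0.381
```

Run:
```python
from h import *
s=ctrl.state();print(s['ee_pos'],yaw(s['ee_rot']),s['grip_width']*94,s['contact_force'])
p=s['ee_pos']+[0,0,58]
plan((452,-280,82),0,p=p,ps=yaw(s['ee_rot']))
c=pickle.load(open('top7.pkl','rb'));jig(c,(180,180,300,210))
crop(c,'top7c',170,150,340,250,4)
```

```text
[ 587.05043796 -355.97248757   23.29120299] 43.442530837612686 35.83886699017332 [ 0.78988502  0.73665671 -1.50132267]
from [ 587.1 -356.    81.3] 43.44 rows 6
-0.01 2.47 -0.76 | 0.1264
-0.01 2.35 -1.07 | 0.1263
-0.02 2.2 -1.36 | 0.1264
-0.01 2.01 -1.62 | 0.1264
-0.01 1.78 -1.86 | 0.1263
-0.01 1.54 -2.08 | 0.1264
end [ 451.96 -280.04   81.99] 0.0
jig 1127 34.4 [array([450.1,  21.6]), array([ 36.1, 322. ]), np.float64(0.3)]
```

View pics/top7c.png

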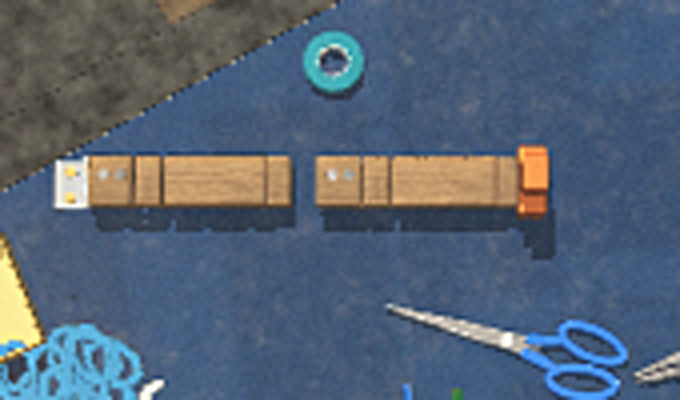

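Request:
{"name": "drive_tool", "arguments": {"moves": [{"travel": [-1.5, 0, 0], "twist": [0, 0, 0], "grip": 1}, {"travel": [-2.0, 0, 0], "twist": [0, 0, 0], "grip": 1}, {"travel": [-2.3, 0, 0], "twist": [0, 0, 0], "grip": 1}, {"travel": [0, 2.5, -0.8], "twist": [0.126, 0, 0], "grip": 1}, {"travel": [0, 2.3, -1.1], "twist": [0.126, 0, 0], "grip": 1}, {"travel": [0, 2.2, -1.4], "twist": [0.126, 0, 0], "grip": 1}, {"travel": [0, 2.0, -1.6], "twist": [0.127, 0, 0], "grip": 1}, {"travel": [0, 1.8, -1.8], "twist": [0.127, 0, 0], "grip": 1}, {"travel": [0, 1.5, -2.1], "twist": [0.127, 0, 0], "grip": 1}, {"travel": [0, 0, 0], "twist": [0, 0, 0], "grip": 1}]}}

```text
clock: 27.65
ee_pos: [446.5, -279.4, 81.6]
ee_rot: [[-0.007, 0.003, 1.0], [0.001, 1.0, -0.003], [-1.0, 0.001, -0.007]]
contact_force: [-0.5, -0.4, -4.3]
grip_width: 0.378
```

Request:
{"name": "drive_tool", "arguments": {"moves": [{"travel": [0, 0, 0], "twist": [0, 0, 0], "grip": 1}, {"travel": [0, 0, 0], "twist": [0, 0, 0], "grip": 1}, {"travel": [0, 0, 0], "twist": [0, 0, 0], "grip": 1}]}}

```text
clock: 27.95
ee_pos: [452.4, -281.7, 81.5]
ee_rot: [[0.001, 0.001, 1.0], [-0.0, 1.0, -0.001], [-1.0, -0.0, 0.001]]
contact_force: [-1.1, -0.2, -5.0]
grip_width: 0.381
```

Run:
```python
from h import *
c=cap('wrist','w8');print(c['state']['ee_pos'],yaw(c['state']['ee_rot']),c['state']['grip_width'],c['state']['contact_force'])
orange(c,(200,0,380,150))
W=wmap(c)
for u in (262,284,305): print([W[v,u].round(1).tolist() for v in range(0,150,6)])
```

```text
[ 452.43229909 -281.74421066   81.45997796] -0.04553887537873874 0.3808019348793092 [-1.11055059 -0.22523819 -5.01265081]
orange 36 686 40.4 [array([ 452.2, -155.8]), array([12.2, 49.4]), np.float64(88.8)]
[[443.4, -161.1, 76.6], [443.0, -161.3, 69.9], [442.4, -161.2, 61.3], [441.8, -161.0, 51.2], [441.2, -160.9, 40.7], [440.5, -161.0, 29.6], [439.7, -161.0, 16.6], [438.7, -160.8, 0.6], [438.7, -164.6, 2.2], [438.5, -167.6, -0.8], [438.5, -171.5, 0.6], [438.4, -175.0, 0.2], [438.3, -178.7, 0.3], [438.3, -182.5, 0.6], [438.2, -186.1, 0.1], [438.2, -190.0, 1.0], [438.1, -193.7, 0.3], [438.1, -197.5, 1.3], [438.0, -201.4, 1.3], [443.5, -208.3, 92.2], [443.4, -210.7, 91.2], [443.5, -213.1, 93.0], [443.4, -215.6, 92.1], [443.5, -218.0, 93.9], [443.3, -220.5, 92.6]]
[[452.8, -160.8, 75.5], [452.8, -161.5, 70.3], [452.8, -161.3, 61.4], [452.8, -161.2, 52.2], [452.8, -160.8, 40.2], [452.8, -161.3, 30.7], [452.8, -161.1, 16.7], [452.8, -160.8, 0.5], [452.8, -164.2, 0.1], [452.8, -167.9, 0.8], [452.8, -171.5, 0.5], [452.8, -175.0, -0.1], [452.7, -178.9, 1.5], [452.7, -182.6, 1.3], [452.7, -186.3, 1.5], [452.7, -190.0, 0.8], [452.7, -193.7, 0.8], [452.7, -197.6, 1.2], [452.7, -201.4, 1.1], [452.6, -208.3, 91.7], [452.6, -210.7, 93.4], [452.6, -213.1, 92.4], [452.6, -215.6, 94.1], [452.6, -218.0, 93.8], [452.6, -220.5, 92.2]]
[[461.7, -161.2, 76.9], [462.0, -161.7, 71.2], [462.7, -160.6, 59.2], [463.2, -160.8, 50.6], [463.9, -160.9, 40.4], [464.5, -161.2, 30.1], [465.3, -161.2, 17.3], [466.2, -160.9, 0.8], [466.3, -164.3, 0.5], [466.3, -168.1, 1.7], [466.4, -171.5, 0.4], [466.5, -175.0, -0.2], [466.4, -179.1, 2.5], [466.5, -182.5, 0.6], [466.6, -186.2, 0.1], [466.7, -189.9, -0.1], [466.6, -193.8, 1.3], [466.7, -197.6, 1.1], [466.7, -201.4, 1.5], [461.3, -208.3, 92.4], [461.4, -210.7, 91.6], [461.4, -213.2, 92.9], [461.4, -215.6, 92.7], [461.4, -218.0, 93.6], [461.4, -220.5, 93.6]]
```

View pics/w8.png

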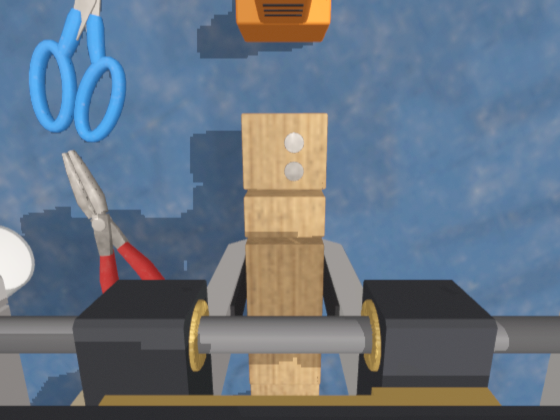

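Request:
{"name": "drive_tool", "arguments": {"moves": [{"travel": [2.0, 1.3, 0], "twist": [0, 0, 0], "grip": 1}, {"travel": [2.0, 1.3, 0], "twist": [0, 0, 0], "grip": 1}, {"travel": [1.2, 0.8, 0], "twist": [0, 0, 0], "grip": 1}, {"travel": [0.2, 0, 0], "twist": [0, 0, 0], "grip": 1}, {"travel": [0, 0, 0], "twist": [0, 0, 0], "grip": 1}, {"travel": [0, 0, 0], "twist": [0, 0, 0], "grip": 1}, {"travel": [0, 0, 0], "twist": [0, 0, 0], "grip": 1}]}}

```text
clock: 28.7
ee_pos: [452.0, -248.3, 27.9]
ee_rot: [[0.001, 0.002, 1.0], [-0.001, 1.0, -0.002], [-1.0, -0.001, 0.001]]
contact_force: [0.5, -0.9, -4.5]
grip_width: 0.38
```

Request:
{"name": "drive_tool", "arguments": {"moves": [{"travel": [0.2, 0.3, 0], "twist": [0, 0, 0], "grip": 1}, {"travel": [0.15, 0.3, 0], "twist": [0, 0, 0], "grip": 1}, {"travel": [0, 0.2, 0], "twist": [0, 0, 0], "grip": 1}, {"travel": [0, 0, 0], "twist": [0, 0, 0], "grip": 1}, {"travel": [0, 0, 0], "twist": [0, 0, 0], "grip": 1}, {"travel": [0, 0, 0], "twist": [0, 0, 0], "grip": 1}, {"travel": [0, 0, 0], "twist": [0, 0, 0], "grip": 1}]}}

```text
clock: 29.4
ee_pos: [451.5, -239.4, 23.8]
ee_rot: [[0.0, 0.001, 1.0], [-0.0, 1.0, -0.001], [-1.0, -0.0, 0.0]]
contact_force: [0.5, 0.3, -5.1]
grip_width: 0.377
```

Now the fine approach. I'm aiming for TCP y of about -235.

Request:
{"name": "drive_tool", "arguments": {"moves": [{"travel": [0, 0.15, 0.05], "twist": [0, 0, 0], "grip": 1}, {"travel": [0, 0.1, 0], "twist": [0, 0, 0], "grip": 1}, {"travel": [0, 0, 0], "twist": [0, 0, 0], "grip": 1}, {"travel": [0, 0, 0], "twist": [0, 0, 0], "grip": 1}, {"travel": [0, 0, 0], "twist": [0, 0, 0], "grip": 1}]}}

```text
clock: 29.9
ee_pos: [452.0, -236.8, 23.8]
ee_rot: [[0.0, 0.001, 1.0], [-0.0, 1.0, -0.001], [-1.0, -0.0, 0.0]]
contact_force: [-0.3, 0.3, -5.3]
grip_width: 0.377
```

Run:
```python
from h import *
c=cap('wrist','w9');print(c['state']['ee_pos'],yaw(c['state']['ee_rot']),c['state']['grip_width'],c['state']['contact_force'])
W=wmap(c)
for u in (262,284,305): print([W[v,u].round(1).tolist() for v in range(60,130,3)])
crop(c,'w9c',220,0,350,135,5)
```

```text
[ 451.97710127 -236.80651785   23.79207439] -0.061523905400194506 0.3769924568166079 [-0.27548032  0.29584425 -5.34267006]
[[446.5, -151.5, 85.2], [446.5, -152.1, 84.7], [446.4, -152.8, 84.3], [446.5, -153.7, 85.2], [446.4, -154.3, 84.6], [446.4, -155.0, 84.0], [446.4, -155.8, 84.6], [446.4, -156.5, 84.3], [446.4, -157.3, 84.6], [446.4, -158.1, 84.7], [446.4, -158.9, 85.1], [446.3, -159.5, 83.6], [446.2, -160.3, 83.3], [446.1, -161.0, 81.9], [445.5, -161.0, 71.1], [445.0, -161.5, 63.5], [443.2, -161.0, 35.3], [441.5, -161.1, 8.2], [443.1, -163.4, 34.6], [443.1, -164.6, 35.2], [443.1, -165.8, 35.0], [443.1, -167.0, 36.0], [443.0, -168.2, 34.9], [443.1, -169.4, 35.6]]
[[452.3, -151.3, 84.4], [452.3, -152.3, 85.7], [452.3, -152.9, 85.2], [452.3, -153.6, 84.6], [452.3, -154.3, 84.2], [452.3, -155.1, 84.6], [452.3, -155.9, 85.3], [452.3, -156.6, 85.0], [452.3, -157.5, 85.6], [452.3, -158.2, 85.4], [452.3, -159.0, 85.8], [452.3, -159.6, 83.7], [452.3, -160.3, 83.7], [452.3, -161.0, 82.4], [452.3, -161.1, 71.9], [452.2, -161.6, 64.7], [452.2, -161.1, 37.0], [452.2, -161.1, 9.1], [452.2, -163.4, 34.3], [452.2, -164.6, 34.7], [452.2, -165.8, 36.2], [452.2, -167.0, 34.4], [452.2, -168.2, 36.3], [452.2, -169.4, 34.8]]
[[457.8, -151.5, 85.1], [457.8, -152.2, 84.8], [457.9, -152.8, 84.5], [457.9, -153.5, 83.9], [457.8, -154.4, 85.0], [457.8, -155.2, 85.3], [457.9, -155.9, 84.9], [457.9, -156.7, 85.0], [457.9, -157.4, 84.6], [457.9, -158.2, 85.1], [457.9, -158.9, 84.6], [458.0, -159.6, 83.6], [458.0, -160.3, 83.7], [458.1, -161.0, 82.0], [458.7, -161.1, 72.0], [459.1, -161.6, 65.5], [460.9, -161.0, 34.5], [462.4, -161.1, 9.2], [460.9, -163.4, 35.3], [460.8, -164.6, 36.1], [460.9, -165.8, 35.4], [460.9, -167.0, 35.6], [461.0, -168.2, 34.2], [460.9, -169.4, 36.0]]
```

View pics/w9c.png

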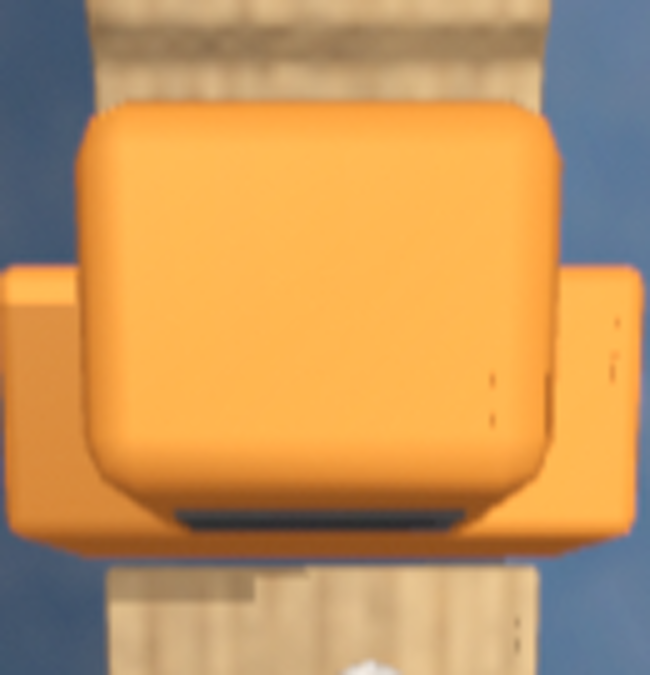

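There's about 2 mm left between the jig front (-163.2) and the spacer face (-161.1).

Request:
{"name": "drive_tool", "arguments": {"moves": [{"travel": [0, 0.1, 0], "twist": [0, 0, 0], "grip": 1}, {"travel": [0, 0.1, 0], "twist": [0, 0, 0], "grip": 1}, {"travel": [0, 0, 0], "twist": [0, 0, 0], "grip": 1}, {"travel": [0, 0, 0], "twist": [0, 0, 0], "grip": 1}, {"travel": [0.05, 0, 0], "twist": [0, 0, 0], "grip": 1}, {"travel": [0, 0, 0], "twist": [0, 0, 0], "grip": 1}, {"travel": [0, 0, 0], "twist": [0, 0, 0], "grip": 1}]}}

```text
clock: 30.65
ee_pos: [452.0, -234.8, 23.3]
ee_rot: [[-0.0, 0.001, 1.0], [0.0, 1.0, -0.001], [-1.0, 0.0, -0.0]]
contact_force: [0.9, -0.9, -4.2]
grip_width: 0.379
```

Run:
```python
from h import *
c=cap('wrist','w10');print(c['state']['ee_pos'],yaw(c['state']['ee_rot']),c['state']['contact_force'])
W=wmap(c)
for u in (284,): print([W[v,u].round(1).tolist() for v in range(96,122,2)])
crop(c,'w10c',220,0,350,135,5)
```

```text
[ 451.95979564 -234.75694644   23.26484476] -0.06329267975586221 [ 0.89234195 -0.86318314 -4.23415048]
[[452.3, -158.4, 84.7], [452.2, -159.0, 85.2], [452.2, -159.3, 82.9], [452.2, -159.9, 83.8], [452.2, -160.4, 83.8], [452.2, -160.7, 79.1], [452.2, -160.8, 70.9], [452.2, -161.1, 64.7], [452.2, -160.7, 38.8], [452.2, -161.3, 33.8], [452.2, -162.2, 35.4], [452.2, -163.0, 34.8], [452.2, -163.8, 34.9]]
```

View pics/w10c.png

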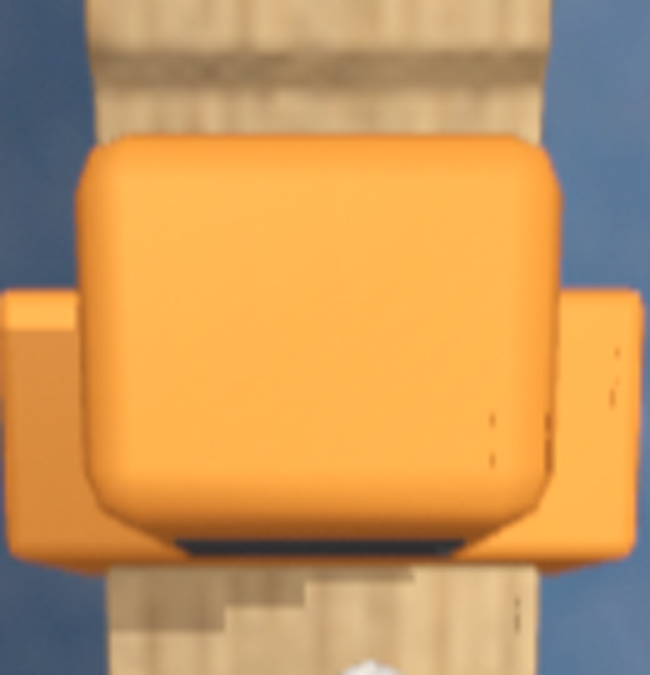

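Request:
{"name": "drive_tool", "arguments": {"moves": [{"travel": [0.05, 0, 0], "twist": [0, 0, 0], "grip": 1}, {"travel": [0, 0, 0], "twist": [0, 0, 0], "grip": 1}, {"travel": [0, 0, 0], "twist": [0, 0, 0], "grip": 1}]}}

```text
clock: 31.0
ee_pos: [452.0, -234.8, 23.2]
ee_rot: [[0.0, 0.001, 1.0], [-0.0, 1.0, -0.001], [-1.0, -0.0, 0.0]]
contact_force: [-1.0, -0.1, 3.3]
grip_width: 0.379
```

Request:
{"name": "drive_tool", "arguments": {"moves": [{"travel": [-0.03, 0, 0], "twist": [0, 0, 0], "grip": -1}, {"travel": [0, 0, 0], "twist": [0, 0, 0], "grip": -1}, {"travel": [0, 0, 0], "twist": [0, 0, 0], "grip": -1}, {"travel": [0, 0, 0], "twist": [0, 0, 0], "grip": -1}, {"travel": [0, 0, 0], "twist": [0, 0, 0], "grip": -1}, {"travel": [-2, 0, 0], "twist": [0, 0, 0], "grip": -1}, {"travel": [-4, 0, 0], "twist": [0, 0, 0], "grip": -1}, {"travel": [-4, -2.0, 0], "twist": [0, 0, 0], "grip": -1}, {"travel": [-4, -2.0, 0], "twist": [0, 0, 0], "grip": -1}, {"travel": [0, 0, 0], "twist": [0, 0, 0], "grip": -1}]}}

```text
clock: 32.0
ee_pos: [454.7, -279.2, 167.8]
ee_rot: [[0.009, 0.006, 1.0], [-0.006, 1.0, -0.005], [-1.0, -0.006, 0.009]]
contact_force: [1.4, -0.3, -0.3]
grip_width: 1.0
```

Request:
{"name": "drive_tool", "arguments": {"moves": [{"travel": [0, 0, 0], "twist": [0, 0, 0], "grip": -1}, {"travel": [0, 0, 0], "twist": [0, 0, 0], "grip": -1}, {"travel": [0, 0, 0], "twist": [0, 0, 0], "grip": -1}]}}

```text
clock: 32.3
ee_pos: [451.1, -273.5, 161.8]
ee_rot: [[-0.002, -0.0, 1.0], [0.002, 1.0, 0.0], [-1.0, 0.002, -0.002]]
contact_force: [0.7, 0.7, -0.3]
grip_width: 1.001
```

```bash
cat >> h.py <<'E'
def rowcheck(c,box,ys):
    W=wmap(c);u0,v0,u1,v1=box;q=W[v0:v1,u0:u1].reshape(-1,3);q=q[(q[:,2]>26)&(q[:,2]<38)]
    print('ymin/max',q[:,1].min().round(1),q[:,1].max().round(1))
    for y in ys:
        m=abs(q[:,1]-y)<5
        if m.sum()>10:print(y,np.percentile(q[m,0],[1,99]).mean().round(1),np.median(q[m,2]).round(1))
E
python3 - <<'E'
from h import *
c=cap('wrist','w11');print(c['state']['ee_pos'],yaw(c['state']['ee_rot']),c['state']['contact_force'])
rowcheck(c,(245,0,325,240),range(-305,0,20))
orange(c,(240,0,335,90))
W=wmap(c)
print([W[v,284].round(1).tolist() for v in range(0,80,3)])
EOF=0
E
```

```text
[ 451.14336341 -273.53369505  161.7588888 ] 0.01775775263565706 [ 0.68693688  0.71586205 -0.3308153 ]
ymin/max -302.7 -112.8
-305 452.1 29.9
-285 452.5 34.7
-265 452.0 34.7
-245 452.5 34.8
-225 452.5 34.7
-205 452.3 34.8
-185 452.5 34.9
-165 452.2 34.8
-125 452.1 32.7
orange 78 347 83.6 [array([ 452.4, -151.7]), array([18.8, 25.7]), np.float64(89.1)]
orange 36 490 40.8 [array([ 452.1, -151. ]), array([20.1, 49.5]), np.float64(90.0)]
[[451.0, -113.8, 35.9], [451.0, -115.2, 34.0], [450.9, -117.3, 34.3], [450.9, -119.4, 34.8], [450.9, -121.2, 33.9], [nan, nan, nan], [450.9, -124.4, 30.8], [450.9, -126.7, 31.7], [451.1, -142.9, 84.5], [451.1, -144.7, 84.9], [451.1, -146.1, 84.0], [451.1, -148.0, 84.6], [451.1, -149.6, 84.2], [451.1, -151.7, 85.7], [451.1, -153.4, 85.4], [451.1, -155.1, 85.2], [451.1, -156.6, 84.1], [451.1, -158.5, 84.7], [451.1, -160.2, 84.7], [451.0, -160.7, 77.7], [451.0, -161.2, 70.3], [451.0, -161.1, 58.3], [450.9, -160.9, 45.1], [450.9, -161.4, 34.3], [450.9, -163.7, 35.4], [450.9, -165.8, 34.3], [450.9, -168.0, 34.5]]
```

View pics/w11.png

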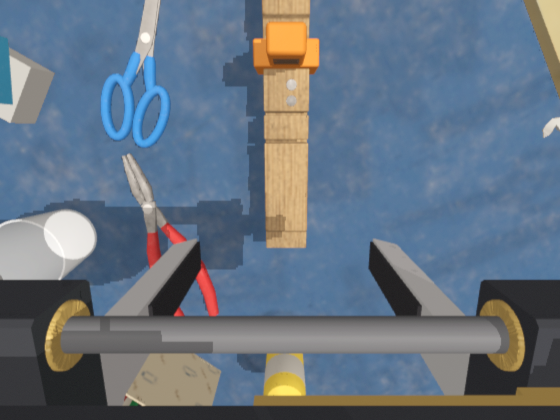

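Everything is in line: jig B front at about -161.2, spacer at about (452.2, -151). Next I'll take the spacer back.

Run:
```python
from h import *
plan((452.2,-150.3,130),0,n=3)
```

```text
from [ 451.3 -273.6  161.8] 0.02 rows 3
1.06 4.11 0.03 | 0.0001
1.06 4.11 0.03 | 0.0002
1.06 4.11 0.03 | 0.0001
end [ 452.19 -150.29  130.03] 0.0
```

Request:
{"name": "drive_tool", "arguments": {"moves": [{"travel": [1.0, 4.1, 0], "twist": [0, 0, 0], "grip": -1}, {"travel": [1.0, 4.1, 0], "twist": [0, 0, 0], "grip": -1}, {"travel": [1.1, 4.1, 0], "twist": [0, 0, 0], "grip": -1}, {"travel": [0, 0, 0], "twist": [0, 0, 0], "grip": -1}, {"travel": [0, 0, 0], "twist": [0, 0, 0], "grip": -1}, {"travel": [0, 0, 0], "twist": [0, 0, 0], "grip": -1}, {"travel": [0, 0, 0], "twist": [0, 0, 0], "grip": -1}]}}

```text
clock: 33.05
ee_pos: [452.1, -153.3, 132.0]
ee_rot: [[0.0, 0.004, 1.0], [-0.001, 1.0, -0.004], [-1.0, -0.001, 0.0]]
contact_force: [-0.4, -0.2, -0.0]
grip_width: 1.003
```

Request:
{"name": "drive_tool", "arguments": {"moves": [{"travel": [3.0, 0, 0], "twist": [0, 0, 0], "grip": -1}, {"travel": [3.0, 0, 0], "twist": [0, 0, 0], "grip": -1}, {"travel": [0.2, 0, 0], "twist": [0, 0, 0], "grip": -1}, {"travel": [0, 0, 0], "twist": [0, 0, 0], "grip": -1}, {"travel": [0, 0, 0], "twist": [0, 0, 0], "grip": -1}, {"travel": [0, 0, 0], "twist": [0, 0, 0], "grip": -1}]}}

```text
clock: 33.65
ee_pos: [453.0, -152.2, 71.3]
ee_rot: [[0.002, 0.002, 1.0], [-0.001, 1.0, -0.002], [-1.0, -0.001, 0.002]]
contact_force: [0.9, -0.6, 0.5]
grip_width: 1.0
```

Request:
{"name": "drive_tool", "arguments": {"moves": [{"travel": [0.45, 0.1, -0.05], "twist": [0, 0, 0], "grip": -1}, {"travel": [0, 0, 0], "twist": [0, 0, 0], "grip": -1}, {"travel": [0, 0, 0], "twist": [0, 0, 0], "grip": 0}, {"travel": [0, 0, 0], "twist": [0, 0, 0], "grip": 0.3}, {"travel": [0, 0, 0], "twist": [0, 0, 0], "grip": 1}, {"travel": [0, 0, 0], "twist": [0, 0, 0], "grip": 1}, {"travel": [0, 0, 0], "twist": [0, 0, 0], "grip": 1}, {"travel": [0, 0, 0], "twist": [0, 0, 0], "grip": 1}, {"travel": [0, 0, 0], "twist": [0, 0, 0], "grip": 1}, {"travel": [0, 0, 0], "twist": [0, 0, 0], "grip": 1}], "grip_force": 20}}

```text
clock: 34.65
ee_pos: [451.6, -150.8, 65.6]
ee_rot: [[0.0, 0.001, 1.0], [0.0, 1.0, -0.001], [-1.0, 0.0, 0.0]]
contact_force: [-0.2, -0.4, 0.4]
grip_width: 0.354
```

Request:
{"name": "drive_tool", "arguments": {"moves": [{"travel": [0, 0, 0], "twist": [0, 0, 0], "grip": 1}, {"travel": [0, 0, 0], "twist": [0, 0, 0], "grip": 1}, {"travel": [0, 0, 0], "twist": [0, 0, 0], "grip": 1}, {"travel": [0, 0, 0], "twist": [0, 0, 0], "grip": 1}]}}

```text
clock: 35.05
ee_pos: [451.6, -150.8, 65.6]
ee_rot: [[0.0, 0.001, 1.0], [-0.0, 1.0, -0.001], [-1.0, -0.0, 0.0]]
contact_force: [0.8, -0.3, -0.6]
grip_width: 0.275
```

Run:
```python
from h import *
plan((349,285,150),23.3,p=(452,-151,145),ps=0,polar=True,speed=44)
```

```text
from [ 452. -151.  145.] 0 rows 11
-0.05 4.25 0.96 | -0.037
-0.04 4.28 0.73 | -0.0369
-0.05 4.28 0.48 | -0.037
-0.04 4.29 0.25 | -0.037
-0.05 4.27 0.01 | -0.0369
-0.04 4.24 -0.22 | -0.037
-0.05 4.21 -0.45 | -0.037
-0.04 4.15 -0.68 | -0.037
-0.05 4.09 -0.9 | -0.0369
-0.04 4.01 -1.11 | -0.037
-0.05 3.92 -1.33 | -0.037
end [349.   284.99 150.  ] 23.3
```

Request:
{"name": "drive_tool", "arguments": {"moves": [{"travel": [-1.0, 0, 0], "twist": [0, 0, 0], "grip": 1}, {"travel": [-1.5, 0, 0], "twist": [0, 0, 0], "grip": 1}, {"travel": [-2.5, 0, 0], "twist": [0, 0, 0], "grip": 1}, {"travel": [-3.0, 0, 0], "twist": [0, 0, 0], "grip": 1}, {"travel": [0, 0, 0], "twist": [0, 0, 0], "grip": 1}]}}

```text
clock: 35.55
ee_pos: [453.9, -151.1, 149.1]
ee_rot: [[0.007, 0.001, 1.0], [-0.002, 1.0, -0.001], [-1.0, -0.002, 0.007]]
contact_force: [0.8, -0.6, -0.7]
grip_width: 0.275
```

Request:
{"name": "drive_tool", "arguments": {"moves": [{"travel": [0, 4.2, 0.9], "twist": [-0.037, 0, 0], "grip": 1}, {"travel": [0, 4.3, 0.7], "twist": [-0.037, 0, 0], "grip": 1}, {"travel": [0, 4.3, 0.5], "twist": [-0.037, 0, 0], "grip": 1}, {"travel": [0, 4.3, 0.2], "twist": [-0.037, 0, 0], "grip": 1}, {"travel": [0, 4.3, 0], "twist": [-0.037, 0, 0], "grip": 1}, {"travel": [0, 4.2, -0.2], "twist": [-0.037, 0, 0], "grip": 1}, {"travel": [0, 4.2, -0.4], "twist": [-0.037, 0, 0], "grip": 1}, {"travel": [0, 4.1, -0.7], "twist": [-0.037, 0, 0], "grip": 1}, {"travel": [0, 4.1, -0.9], "twist": [-0.037, 0, 0], "grip": 1}, {"travel": [0, 4.0, -1.1], "twist": [-0.037, 0, 0], "grip": 1}]}}

```text
clock: 36.55
ee_pos: [374.0, 254.4, 145.3]
ee_rot: [[-0.0, -0.362, 0.932], [0.0, 0.932, 0.362], [-1.0, 0.0, -0.0]]
contact_force: [-0.3, 0.5, -0.5]
grip_width: 0.278
```

Request:
{"name": "drive_tool", "arguments": {"moves": [{"travel": [0, 3.9, -1.3], "twist": [-0.037, 0, 0], "grip": 1}, {"travel": [0, 0, 0], "twist": [0, 0, 0], "grip": 1}, {"travel": [0, 0, 0], "twist": [0, 0, 0], "grip": 1}, {"travel": [0, 0, 0], "twist": [0, 0, 0], "grip": 1}]}}

```text
clock: 36.95
ee_pos: [349.2, 283.3, 145.3]
ee_rot: [[-0.0, -0.393, 0.919], [-0.001, 0.919, 0.393], [-1.0, -0.001, -0.001]]
contact_force: [0.9, 0.2, -0.9]
grip_width: 0.273
```

Run:
```python
from h import *
plan((349,285,75),23.3,n=2)
```

```text
from [349.2 283.3 145.3] 23.17 rows 2
3.51 0.08 0.02 | -0.0012
3.52 0.08 0.03 | -0.0012
end [349.03 285.    74.99] 23.3
```

Request:
{"name": "drive_tool", "arguments": {"moves": [{"travel": [3.3, 0.1, 0], "twist": [0, 0, 0], "grip": 1}, {"travel": [3.3, 0.1, 0], "twist": [0, 0, 0], "grip": 1}, {"travel": [0.6, 0, 0], "twist": [0, 0, 0], "grip": 1}, {"travel": [0, 0, 0], "twist": [0, 0, 0], "grip": 1}, {"travel": [0, 0, 0], "twist": [0, 0, 0], "grip": 1}, {"travel": [0, 0, 0], "twist": [0, 0, 0], "grip": 1}]}}

```text
clock: 37.55
ee_pos: [348.9, 286.8, 74.8]
ee_rot: [[0.002, -0.394, 0.919], [0.002, 0.919, 0.394], [-1.0, 0.001, 0.002]]
contact_force: [0.7, -0.2, -0.1]
grip_width: 0.279
```

Request:
{"name": "drive_tool", "arguments": {"moves": [{"travel": [0.5, 0, 0], "twist": [0, 0, 0], "grip": 1}, {"travel": [0.1, 0, 0], "twist": [0, 0, 0], "grip": 1}, {"travel": [0, 0, 0], "twist": [0, 0, 0], "grip": 1}, {"travel": [0, 0, 0], "twist": [0, 0, 0], "grip": 1}]}}

```text
clock: 37.95
ee_pos: [348.0, 286.5, 67.7]
ee_rot: [[0.0, -0.395, 0.919], [0.0, 0.919, 0.395], [-1.0, -0.0, 0.0]]
contact_force: [-1.2, 0.1, -0.7]
grip_width: 0.276
```

Request:
{"name": "drive_tool", "arguments": {"moves": [{"travel": [0.05, 0, 0], "twist": [0, 0, 0], "grip": 1}, {"travel": [0, 0, 0], "twist": [0, 0, 0], "grip": 1}, {"travel": [0, 0, 0], "twist": [0, 0, 0], "grip": 1}]}}

```text
clock: 38.25
ee_pos: [348.0, 286.6, 67.4]
ee_rot: [[0.0, -0.395, 0.919], [0.0, 0.919, 0.395], [-1.0, -0.0, 0.0]]
contact_force: [-0.6, -0.6, 5.7]
grip_width: 0.277
```

Request:
{"name": "drive_tool", "arguments": {"moves": [{"travel": [-0.03, 0, 0], "twist": [0, 0, 0], "grip": -1}, {"travel": [0, 0, 0], "twist": [0, 0, 0], "grip": -1}, {"travel": [0, 0, 0], "twist": [0, 0, 0], "grip": -1}, {"travel": [0, 0, 0], "twist": [0, 0, 0], "grip": -1}, {"travel": [0, 0, 0], "twist": [0, 0, 0], "grip": -1}, {"travel": [-3, 0, 0], "twist": [0, 0, 0], "grip": -1}, {"travel": [-4.5, 0, 0], "twist": [0, 0, 0], "grip": -1}, {"travel": [-4.5, 0, 0], "twist": [0, 0, 0], "grip": -1}, {"travel": [-2, -4, 2], "twist": [0, 0, 0], "grip": -1}, {"travel": [-2, -4, 2], "twist": [0, 0, 0], "grip": -1}]}}

```text
clock: 39.25
ee_pos: [416.9, 229.0, 229.4]
ee_rot: [[0.002, -0.398, 0.917], [0.001, 0.917, 0.398], [-1.0, 0.0, 0.002]]
contact_force: [1.0, 0.5, -0.3]
grip_width: 1.001
```

Request:
{"name": "drive_tool", "arguments": {"moves": [{"travel": [0, -4, 1], "twist": [0.1, 0, 0], "grip": -1}, {"travel": [0, -4, 1], "twist": [0.1, 0, 0], "grip": -1}, {"travel": [-2, -4, 1], "twist": [0.1, 0, 0], "grip": -1}, {"travel": [-2, -4, 0], "twist": [0.1, 0, 0], "grip": -1}, {"travel": [0, 0, 0], "twist": [0, 0, 0], "grip": -1}, {"travel": [0, 0, 0], "twist": [0, 0, 0], "grip": -1}, {"travel": [0, 0, 0], "twist": [0, 0, 0], "grip": -1}]}}

```text
clock: 39.95
ee_pos: [484.3, 85.2, 267.0]
ee_rot: [[-0.001, -0.009, 1.0], [0.001, 1.0, 0.009], [-1.0, 0.001, -0.001]]
contact_force: [0.4, 1.5, -0.8]
grip_width: 1.001
```

Run:
```python
from h import *
c=cap('wrist','w12');print(c['state']['ee_pos'],yaw(c['state']['ee_rot']),c['state']['contact_force'])
cap('top','top12')
```

```text
[484.31695477  85.23479816 266.9955963 ] 0.4933939881846646 [ 0.4042791  1.4771893 -0.8356397]
```

View pics/w12.png

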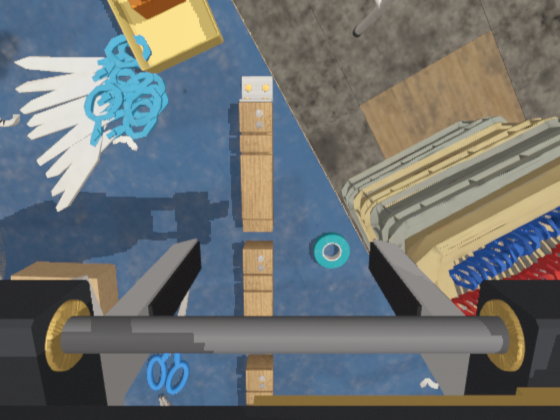

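View pics/top12.png

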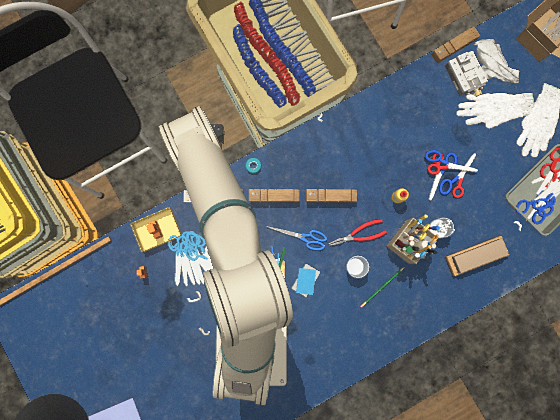

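Request:
{"name": "drive_tool", "arguments": {"moves": [{"travel": [0, -4.5, -0.3], "twist": [0, 0, 0], "grip": -1}, {"travel": [0, -4.5, -0.4], "twist": [0, 0, 0], "grip": -1}, {"travel": [0, -4.5, -0.4], "twist": [0, 0, 0], "grip": -1}, {"travel": [0, -4.5, -0.4], "twist": [0, 0, 0], "grip": -1}, {"travel": [0, -4.5, -0.4], "twist": [0, 0, 0], "grip": -1}, {"travel": [0, -4.5, -0.4], "twist": [0, 0, 0], "grip": -1}, {"travel": [0, 0, 0], "twist": [0, 0, 0], "grip": -1}, {"travel": [0, 0, 0], "twist": [0, 0, 0], "grip": -1}, {"travel": [0, 0, 0], "twist": [0, 0, 0], "grip": -1}, {"travel": [0, 0, 0], "twist": [0, 0, 0], "grip": -1}]}}

```text
clock: 41.05
ee_pos: [464.1, -184.1, 267.4]
ee_rot: [[0.0, -0.01, 1.0], [0.001, 1.0, 0.01], [-1.0, 0.001, 0.0]]
contact_force: [-0.6, 1.5, 0.9]
grip_width: 1.004
```

Run:
```python
from h import *
c=cap('wrist','w13');print(c['state']['ee_pos'],yaw(c['state']['ee_rot']),c['state']['contact_force'])
W=wmap(c)
for u in (236,250,262):
  col=W[:310,u]; up=(col[:,2]>24)&(col[:,2]<40); ch=np.nonzero(np.diff(up.astype(int)))[0]
  print(u,[(int(v),col[v].round(1).tolist(),col[v+1].round(1).tolist()) for v in ch if v>20])
rowcheck(c,(200,0,300,320),range(-290,170,20))
t=cap('top','top13');orange(t,(125,205,190,260));jig(t,(180,180,370,210))
```

```text
[ 464.11490296 -184.05335166  267.37465622] 0.562995221438045 [-0.5623956   1.50100627  0.89123747]
236 []
250 []
262 [(36, [439.3, -22.7, 29.4], [438.9, -22.2, 23.3]), (37, [438.9, -22.2, 23.3], [439.6, -25.6, 33.7]), (56, [439.6, -43.5, 35.7], [nan, nan, nan]), (57, [nan, nan, nan], [439.3, -44.6, 31.0]), (58, [439.3, -44.6, 31.0], [438.8, -44.3, 24.0]), (60, [438.6, -44.7, 20.1], [439.4, -48.1, 34.3]), (148, [438.4, -139.6, 28.7], [436.6, -142.5, 0.1]), (166, [437.7, -161.2, 19.1], [438.4, -161.1, 29.8]), (194, [438.5, -191.7, 35.8], [437.4, -196.3, 18.6]), (195, [437.4, -196.3, 18.6], [437.7, -196.4, 24.3]), (285, [437.2, -310.4, 27.8], [435.3, -325.5, 0.1])]
ymin/max -310.6 9.6
-290 452.5 34.5
-270 452.5 34.8
-250 451.8 34.6
-230 451.8 34.7
-210 452.4 34.7
-190 452.4 34.6
-170 452.4 34.8
-130 451.6 30.1
-110 452.3 34.8
-90 452.3 34.8
-70 452.2 34.9
-50 451.9 34.7
-30 452.2 34.8
-10 452.2 35.1
10 452.2 34.8
orange 78 35 86.5 [array([346.5, 285.6]), array([25. , 16.9]), np.float64(22.5)]
orange 36 41 42.1 [array([346.5, 284.1]), array([47.9, 18.6]), np.float64(17.2)]
jig 1142 34.8 [array([450.1,   6.9]), array([ 36.3, 351.9]), np.float64(0.3)]
```

View pics/w13.png

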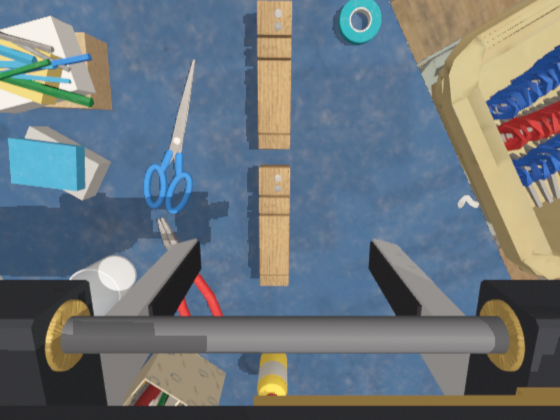

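View pics/top13.png

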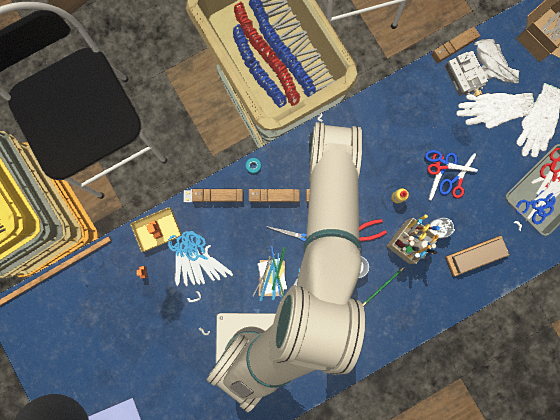

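Both gaps measure 20–21 mm, the row is straight, and the spacer stands in the tray. I'll hand it in.

Run:
```python
from workcell import ctrl
print(ctrl.hand_in())
```

```text
the job is handed in; nothing more can be done
None
```

The row is set out and the job is handed in, with the robot clock at about 41 s of the 72 s allowed. The hand-in gave no verdict.

- **First jig:** I stood the spacer against the free end of the fixed jig and closed jig A up to it by force contact (about 3–4 N).
- **Second jig:** I moved the spacer to the far end of jig A. I then brought jig B up to it by camera measurement, with no more than about 1 N along the row, so jig A would not be shoved.
- **Spacer:** I stood it back in the yellow tray and moved the arm clear, gripper open.

My last checks, from the wrist and top cameras:

| Check | Measured | Allowed |
|---|---|---|
| Gap, fixed jig to jig A | about 20.0 mm | 20 ± 4 mm |
| Gap, jig A to jig B | about 20.9 mm | 20 ± 4 mm |
| Sideways offset of both jigs | within about 0.5 mm | 6 mm |
| Jig top height (lying flat) | about 35 mm | 35 mm high |
| Spacer position | upright, about 2 mm from the tray's centre | on the tray floor |

The glue bottle, pliers and tape look undisturbed in the pictures, though I did not measure them again.

The top camera read positions 1–2 mm different from the wrist camera, as its calibration allows. It also read the spacer's angle in the tray a few degrees differently. I worked from the wrist camera.

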